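# Load and close the film vapour-test cabinet

### The arm

A 6-joint arm with a two-finger parallel gripper is mounted at the origin on the work surface. World frame = base frame: x ahead of the robot, y to its left, z up, the work surface at z = 0. Lengths are in m, angles in degrees, forces in N, time in s.
With the tool pointing down it reaches from about 0.35 to 0.875 m from the base axis. Payload 4.2 kg.
Tool frame: the origin (TCP) lies on the centre line of the jaws, within the pads' length; the fingertips stand r.tip_extent ahead of it and the grasp point (between the pads) lies 11 mm behind it (r.tip_extent is the distance from the TCP to the fingertips, in m); z points along the fingers, y is the line along which they close (so a half turn about z gives the same grasp; the last joint's range is limited). The gripper opens to 87 mm and grips with 3 to 60 N. Pads are 19 mm wide; open, the fingers measure 117 mm over their backs; the gripper's body (75 mm by 190 mm) begins 51 mm behind the grasp point.
Start: joints at [86.952, 22.042, 0.453, 0, -68.411, -14.817], TCP at [0.192, 0.595, 0.231] pointing down, gripper open.
Joint ranges: [-179.83, 179.83], [-69.29, 118.12], [-61.27, 80.66], [-181.25, 117.63], [-171.15, -9.14], [-177.46, 177.46]. Speed limits (degrees/s): [159.86, 159.86, 180, 180, 180, 180].

### API

Orientations are given as a 3x3 rotation matrix whose columns are the frame's x, y, z axes.
In Python, from station import r gives the robot as it stands.
- The arm moves only by the shell command python3 -m jog 'ROWS'. ROWS is text: rows parted by semicolons, each of 5 numbers parted by spaces: the opening, from 0 (shut) to 1 (fully open), then the shift along the world's x, y, z in mm, then the turn about the world's z in degrees. In form: hand dx dy dz roll; .... A call has 1 to 5 rows; each row shifts and turns the commanded pose from where the row before left it; what a row does not reach is not made up. A row lasts 1/8 s, in which the tool goes at most 62.5 mm and 10.7 degrees, less where a joint would pass 70% of its speed; a pose out of reach is approached as far as the arm can. A call is refused whole if a number of a shift passes 62.5 or a number of a turn 10.7, either way. A call with a gripper value outside its range is refused whole. The fingers move at their own pace and stop on an object; the grip force is fixed at half the most. Time passes only in rows, so rows that do not move let the fingers close. It gives the time, the measured TCP pose, the force, the opening and the grip force at its end, in the units of the state.
- r.sense(): the state, without advancing time (a new reading comes with each control period).
- r.capture(name): name is "scene" or "top"; returns a dict with "pixels" (480x640x3 uint8, red, green, blue), "fovy" (degrees; the focal length in pixels is half the picture's height over the tangent of half this angle, whatever the lens; pixels are square), "cx", "cy" (the principal point, pixels), "k1" (the pictures are not rectified: a ray, as slopes to the right and down, at radius r is drawn at 1 + k1 r^2 times it, then the intrinsics apply), "origin" and "orientation" of the camera in the world. Camera axes: x right, y down, z forward; pixel columns grow to the right and rows downward; lengths in m; the calibration is good to about 2 mm. A picture is of the moment at which its call begins. There is no depth.
- r.finish_job(): hands the job in; it is judged then, once.
The state is a dict: "time_s": time; "joints": joint angles; "joint_velocities": joint speeds; "effort": joint torques, N m; "tcp_pos": TCP position; "ee_rot": TCP orientation; "wrist_force": force on the tool from outside, world axes, zero at the start; "moment": the same for the moment, N m; "gripper_width": opening from 0.0 (shut) to 1.0 (fully open); "gripper_force": force on a finger pad.
Only numpy, scipy, OpenCV 4.12 (cv2) and the standard library are available. Lean on these libraries where they do the work, as an engineer would, in place of code of your own. Each camera call takes 0.05 s, during which the arm holds its last target. There are 200 camera calls.

### The job

Stand every film sample canister on the bench upright in its own free bore in the test cabinet's open drawer, then lay the loose lid squarely on the drawer's tub so that it sits flush on the rim. Then push the drawer fully shut, swing the clamp lever forward over the drawer front until it lies level, and last push the sprung start plunger on the cabinet all the way down and let it come back up; leave the other things on the bench alone.

Things in the scene. Friction and masses are not known exactly. Their poses are not given: they have to be found in the camera images.
- can0: Film sample canister (three or four are present), standing on the bench: white round body 54 mm in diameter and 45 mm high, with a narrower grey cap 40 mm in diameter above it; 75 mm high in all, 0.10 to 0.20 kg. Origin: centre of the underside; z is its axis, up through the cap. Grip it by the cap.
- can1: Film sample canister (three or four are present), standing on the bench: white round body 54 mm in diameter and 45 mm high, with a narrower grey cap 40 mm in diameter above it; 75 mm high in all, 0.10 to 0.20 kg. Origin: centre of the underside; z is its axis, up through the cap. Grip it by the cap.
- can2: Film sample canister (three or four are present), standing on the bench: white round body 54 mm in diameter and 45 mm high, with a narrower grey cap 40 mm in diameter above it; 75 mm high in all, 0.10 to 0.20 kg. Origin: centre of the underside; z is its axis, up through the cap. Grip it by the cap.
- can3: Film sample canister (three or four are present), standing on the bench: white round body 54 mm in diameter and 45 mm high, with a narrower grey cap 40 mm in diameter above it; 75 mm high in all, 0.10 to 0.20 kg. Origin: centre of the underside; z is its axis, up through the cap. Grip it by the cap.
- lid: Loose square lid, flat on the bench: grey plate 178 x 178 x 6 mm over a black 160 x 160 x 8 mm pad, and on top a grip rib 14 mm wide (x), 100 long (y), 30 high. 44 mm high, to 0.4 kg. Origin: centre of the pad's underside, z up; the rib spans z = 14 to 44 mm. On the tub the pad goes inside (4 mm play), the plate rests on the rim, origin 8 mm below it, in any quarter turn.
- cabinet: Grey vapour-test cabinet fixed on the bench, 210 mm deep (x), 250 mm wide (y), 160 mm high. Origin on the bench at the centre of the shut drawer's tub; x points away from the robot, z up; the front face lies at x = -96 mm. The drawer opening is 148 mm high, so the lid's rib passes under the top with 8 mm to spare.
- drawer (a joint): Drawer travel in m: 0 shut, grows as it is pulled out towards the robot (along the cabinet's -x), 0.21 at the stop; starts 0.20 to 0.21. Slides freely with 3 N of friction, no spring, no catch.
- drawer_face (a point): Centre of the outer face of the drawer's white front panel, 20 mm below its top edge (115 mm above the bench). Its axes are the cabinet's: -x out towards the robot. The panel is 236 mm wide, from 12 to 135 mm above the bench; push it here. A bar handle 110 mm long stands 35 mm out of it, 55 mm above the bench.
- tub_rim (a point): Centre of the tub's mouth, at rim height (104 mm above the bench), axes as the cabinet's. The tub is 168 x 168 mm inside with walls 6 mm thick (front wall 12 mm, and the front panel behind it rises 31 mm above the rim); it moves with the drawer.
- bore0 (a point): Centre of the floor of the near right bore (as the robot sees it) in the tub's aluminium block. Bore 60 mm in diameter and 22 mm deep, floor 18 mm above the bench, bevelled mouth; 68 mm between bore centres. A canister's origin comes to this point (3 mm play).
- bore1 (a point): Centre of the floor of the near left bore (as the robot sees it) in the tub's aluminium block. Bore 60 mm in diameter and 22 mm deep, floor 18 mm above the bench, bevelled mouth; 68 mm between bore centres. A canister's origin comes to this point (3 mm play).
- bore2 (a point): Centre of the floor of the far right bore (as the robot sees it) in the tub's aluminium block. Bore 60 mm in diameter and 22 mm deep, floor 18 mm above the bench, bevelled mouth; 68 mm between bore centres. A canister's origin comes to this point (3 mm play).
- bore3 (a point): Centre of the floor of the far left bore (as the robot sees it) in the tub's aluminium block. Bore 60 mm in diameter and 22 mm deep, floor 18 mm above the bench, bevelled mouth; 68 mm between bore centres. A canister's origin comes to this point (3 mm play).
- clamp (a joint): Clamp lever angle in rad: 0 leaning back 0.25 rad from upright, 0.25 upright, 1.82 (its stop) level and pointing to the robot, out over the drawer front: clamped. Starts 0 to 0.3. Stiff: it stays where it is left; about 1.5 N at the tip moves it.
- clamp_tip (a point): Centre of the black cross-bar at the lever's end: 14 mm thick, 70 mm long along the cabinet's y, 100 mm from the hinge. The lever between is 26 mm wide (along y) and 12 mm thick; upright, it reaches 291 mm above the bench.
- clamp_hinge (a point): Hinge of the clamp lever, 184 mm above the bench between two brackets on the cabinet's top front edge; it turns about the cabinet's y axis.
- plunger (a joint): Start plunger travel in m: 0 up, 0.020 fully down; springs back up by itself; about 2 N to start it and 9 N at the bottom.
- plunger_top (a point): Centre of the top of the black plunger head, 36 mm in diameter, 212 mm above the bench when up, on the cabinet's top to the right of the clamp; pushed straight down.
- film_core: White flat film core, 68 mm across, 28 mm high; origin under its centre. Not part of the job: leave it alone.
- tape_roll: Clear splicing tape roll, 68 mm across, 22 mm high; origin under its centre. Not part of the job: leave it alone.
- solvent: White bottle with blue cap, 60 mm across, 160 mm high; origin under its centre. Not part of the job: leave it alone.
- film_roll: Black roll of film, 110 mm across, 35 mm high; origin under its centre. Not part of the job: leave it alone.
- cup: Clear plastic cup, 72 mm across, 90 mm high; origin under its centre. Not part of the job: leave it alone.
- jar: Amber jar with black cap, 68 mm across, 70 mm high; origin under its centre. Not part of the job: leave it alone.

How it is judged:
By the outcome, as a careful person would: the job done as asked, in the order asked, and still so for the second after the job is handed in, with the robot touching nothing.
Of can0, can1, can2, can3 only 3 to 4 are there at a start; the rules pass over those that are not, and their reading is None.
At some moment in a run one of can0, can1, can2, can3, lid may be knocked a few centimetres aside while the robot is not near it.
Once in a run the grip may slacken for a moment while it holds something.
It also fails if it takes over 208 s, if anything falls off the work surface, if the arm or the gripper's body presses on something with over 40 N, if the wrist force passes 120 N, or if a joint passes its speed limit or range.

## Working session

There is one attempt and no reset: what is moved stays moved. The work goes in short steps, Python scripts to look and compute and a shell command to move; the robot and the scene stay as the last step left them, time stands still between calls to the robot, and variables do not carry over. Pictures are saved under pics/ and viewed, at most 14 in all, crops included, and the job is handed in when it is done.

```bash
ls; mkdir -p pics; python3 - <<'E'
from station import r
import cv2
s=r.sense(); print(s['time_s'],s['tcp_pos'],s['ee_rot'],s['gripper_width'],r.tip_extent)
for n in('scene','top'):
    c=r.capture(n); cv2.imwrite(f'pics/{n}0.png',c['pixels'][:,:,::-1]); print({k:v for k,v in c.items() if k!='pixels'})
E
```

```text
pics
0.0 [0.19153589 0.59431451 0.22944389] [[ 9.51721897e-01 -3.06961050e-01 -5.86462590e-04]
 [-3.06961597e-01 -9.51719579e-01 -2.10242913e-03]
 [ 8.72159227e-05  2.18094933e-03 -9.99997618e-01]] 1.0012623469194488 0.008
{'fovy': 45.60189990182411, 'cx': 317.96259579145044, 'cy': 239.28579981186482, 'k1': 0.02702805523047544, 'origin': array([ 0.82335264, -0.38135215,  1.46434456]), 'orientation': array([[ 0.83626949,  0.51752106, -0.1811775 ],
       [ 0.54828392, -0.79296718,  0.26568365],
       [-0.00617093, -0.32151984, -0.94688273]])}
{'fovy': 48.299540531726436, 'cx': 314.7459141578181, 'cy': 243.01619385406298, 'k1': -0.05058016353131758, 'origin': array([ 0.32325169, -0.02655274,  1.5349247 ]), 'orientation': array([[-0.01282691, -0.9838942 ,  0.17829098],
       [-0.99971775,  0.01618474,  0.01739166],
       [-0.01999714, -0.17801757, -0.9838241 ]])}
```

View pics/scene0.png

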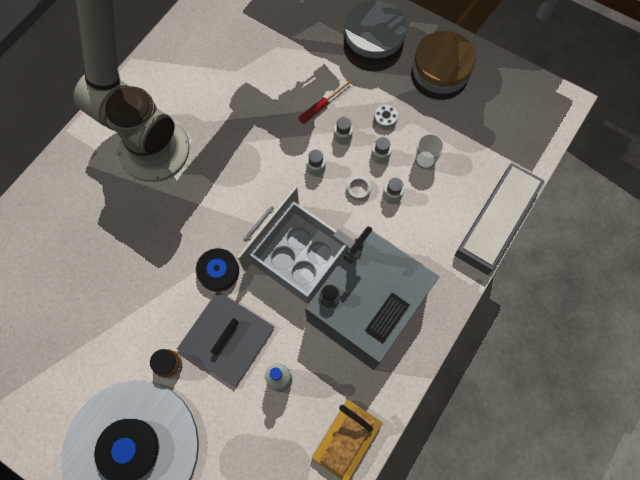

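View pics/top0.png

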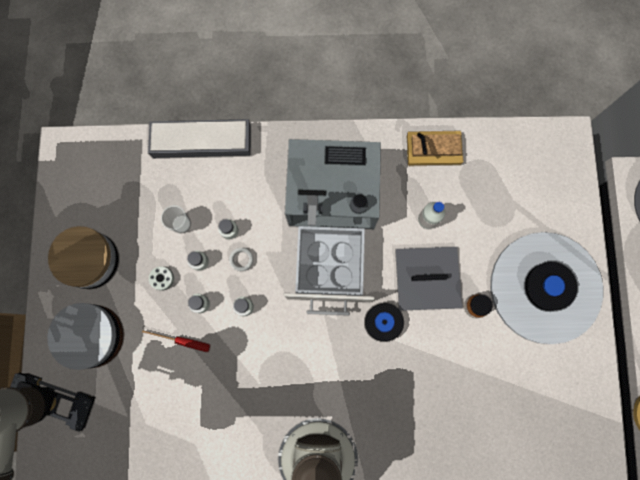

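The scene view shows four canisters with caps at about (343,123), (382,145), (316,157) and (394,185). The drawer is open around (297,250), the lid rib is at (225,337), the clamp tip at (360,240) and the plunger at (330,293). The top view has the canisters at (228,227), (197,259), (197,302) and (243,305), the drawer at (330,262), the lid at (430,277), the clamp bar at (312,191) and the plunger at (360,203). All four bores are free.

```bash
cat > h.py <<'E'
import numpy as np, cv2
from station import r
def K(c):
    f=240/np.tan(np.radians(c['fovy'])/2); return np.array([[f,0,c['cx']],[0,f,c['cy']],[0,0,1]])
def ray(c,uv):
    p=cv2.undistortPointsIter(np.array([[uv]],float),K(c),np.array([c['k1'],0,0,0,0.]),None,None,(3,50,1e-9))[0,0]
    d=c['orientation']@np.array([p[0],p[1],1]); return c['origin'],d/np.linalg.norm(d)
def plane(c,uv,z):
    o,d=ray(c,uv); return o+d*(z-o[2])/d[2]
def proj(c,P):
    R=c['orientation'].T; return cv2.projectPoints(np.array(P,float).reshape(-1,1,3),R,-R@c['origin'],K(c),np.array([c['k1'],0,0,0,0.]))[0][:,0]
def tri(c1,u1,c2,u2):
    o1,d1=ray(c1,u1);o2,d2=ray(c2,u2)
    t=np.linalg.lstsq(np.stack([d1,-d2],1),o2-o1,rcond=None)[0]
    a,b=o1+t[0]*d1,o2+t[1]*d2; return (a+b)/2,np.linalg.norm(a-b)
def crop(c,u,v,w,h,s,name):
    cv2.imwrite(name,cv2.resize(c['pixels'][v:v+h,u:u+w,::-1],None,fx=s,fy=s,interpolation=cv2.INTER_CUBIC))
E
python3 - <<'E'
from h import *
a=r.capture('scene');b=r.capture('top')
# dark grey caps: blobs in V below thr around guesses
def cap(c,u,v,R=9,thr=95):
    g=c['pixels'].max(2)[v-R:v+R+1,u-R:u+R+1]
    m=(g<thr).astype('uint8'); n,l,st,ce=cv2.connectedComponentsWithStats(m)
    i=1+np.argmax(st[1:,4]); return ce[i]+[u-R,v-R],st[i]
for g1,g2 in [((343,123),(228,226)),((382,144),(197,258)),((316,156),(197,300)),((394,184),(242,304))]:
    p,s=cap(a,*g1);q,t=cap(b,*g2); print(p.round(1),s,q.round(1),t,*[np.round(x,4) for x in tri(a,p,b,q)],plane(a,p,.075).round(4),plane(b,q,.075).round(4))
crop(a,230,180,160,120,5,'pics/c1.png');crop(b,270,180,120,140,4,'pics/c2.png')
crop(a,290,100,130,100,6,'pics/c3.png')
E
```

```text
[342.5 129.4] [ 3  9 13 10 67] [230.  228.1] [ 5  4 10 13 40] [0.5466 0.1544 0.4293] 0.0416 [0.4392 0.3116 0.075 ] [0.6342 0.2359 0.075 ]
[380.9 150.1] [ 2  9 14 10 75] [199.5 259.5] [ 6  4  9 13 45] [0.5531 0.3293 0.0424] 0.0045 [0.5605 0.315  0.075 ] [0.5467 0.3197 0.075 ]
[315.2 162.4] [ 2 10 14  9 69] [201.  302.1] [ 9  5  7 13 40] [ 0.4139  0.2939 -0.0582] 0.108 [0.4316 0.1872 0.075 ] [0.4287 0.3128 0.075 ]
[392.6 190.7] [ 2 10 14  9 60] [246.2 305.1] [10  4  6 13 31] [ 0.5265  0.2898 -0.207 ] 0.2126 [0.6484 0.2297 0.075 ] [0.4189 0.1885 0.075 ]
```

View pics/c1.png

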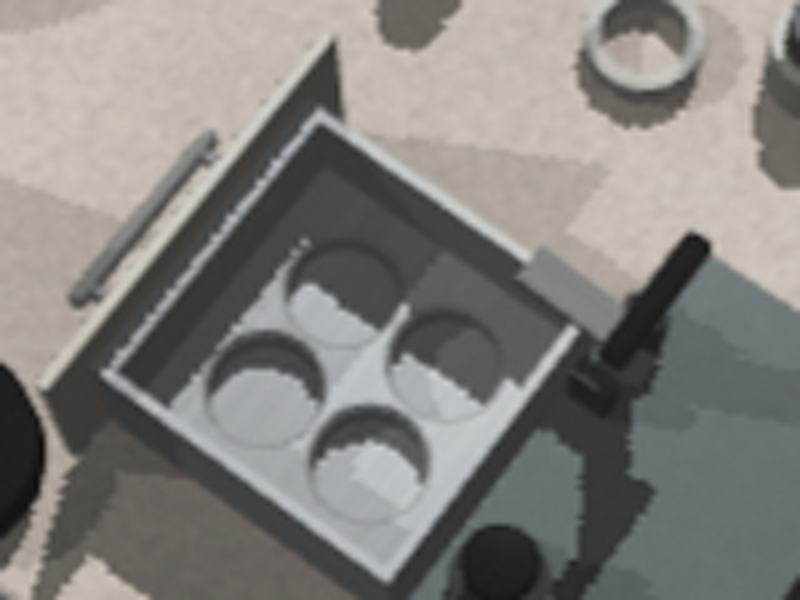

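View pics/c2.png

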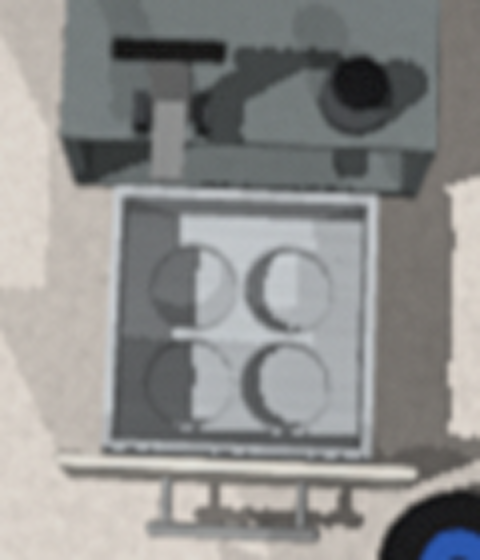

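View pics/c3.png

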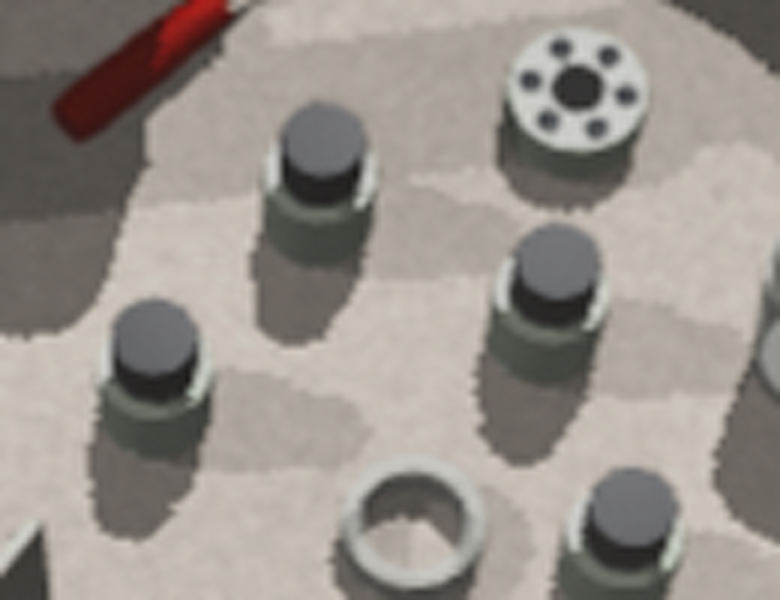

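The crops show the four cap discs clearly, plus the tub's outer rim corners, the clamp bar and the plunger head, in both views. The bench shadows are brownish and the cap tops bluish grey, so I can mask on colour. My first pairing of the two views was permuted, so I'll fix that.

```bash
cat >> h.py <<'E'
def blue_blobs(c,lo=70,hi=135):
    p=c['pixels'].astype(int); m=((p[:,:,2]-p[:,:,0]>=1)&(p.max(2)>lo)&(p.max(2)<hi)).astype('uint8')
    n,l,st,ce=cv2.connectedComponentsWithStats(m,connectivity=4); return st,ce
E
python3 - <<'E'
from h import *
a=r.capture('scene');b=r.capture('top')
print(a['pixels'][123,343],a['pixels'][144,383],b['pixels'][226,226],b['pixels'][257,196], b['pixels'][277,410],a['pixels'][345,200])
def near(c,g):
    st,ce=blue_blobs(c); ok=[i for i in range(1,len(st)) if 40<st[i,4]<300]
    i=min(ok,key=lambda i:np.hypot(*(ce[i]-g))); return ce[i],st[i,2:]
for g1,g2 in [((343,123),(197,300)),((383,144),(197,257)),((316,156),(242,303)),((395,184),(227,225))]:
    p,s=near(a,g1);q,t=near(b,g2); print(p.round(1),s,q.round(1),t,*[np.round(x,4) for x in tri(a,p,b,q)],plane(a,p,.075).round(4),plane(b,q,.075).round(4))
A=lambda u,v:(230+u/5-.4,180+v/5-.4)
B=lambda u,v:(270+u/4-.4,180+v/4-.4)
for n,x,y,z in [('FL',(578,328),(115,188),.104),('FR',(390,582),(378,196),.104),('NR',(102,374),(370,455),.104),('NL',(320,110),(103,450),.104),('tip',(656,298),(168,50),.29),('plg',(502,560),(362,82),.212),
  ('b_nl',(346,295),(189,383),.04),('b_nr',(265,390),(288,385),.04),('b_fl',(446,365),(194,288),.04),('b_fr',(370,463),(291,288),.04),('panL',(334,38),(60,458),.135),('panR',(43,388),(415,472),.135)]:
    p,q=A(*x),B(*y);print(n,*[np.round(w,4) for w in tri(a,p,b,q)],plane(a,p,z).round(4),plane(b,q,z).round(4))
# lid plate: dark grey polygon
for c,g in((a,(205,330)),(b,(410,290))):
    px=c['pixels'].astype(int); col=px[g[1],g[0]]
    m=((px.max(2)<110)&(px.max(2)>40)&(px.max(2)-px.min(2)<20)).astype('uint8')
    m=((np.abs(px-col).max(2)<14)).astype('uint8')
    m=cv2.morphologyEx(m,cv2.MORPH_OPEN,np.ones((3,3)))
    n,l,st,ce=cv2.connectedComponentsWithStats(m);i=l[g[1],g[0]]
    cs=cv2.findContours((l==i).astype('uint8'),0,1)[0][0]; box=cv2.minAreaRect(cs);print(st[i],box)
    hull=cv2.convexHull(cs);ap=cv2.approxPolyDP(hull,5,True)[:,0];print(ap.tolist())
    print([plane(c,u,.014)[:2].round(4).tolist() for u in ap])
E
```

```text
[112 112 115] [114 115 117] [ 99 100 104] [ 99  99 103] [83 84 87] [82 82 85]
[343.2 123.1] [ 13  11 121] [195.1 302.3] [ 13  14 142] [0.429  0.3307 0.0711] 0.0014 [0.4305 0.3293 0.075 ] [0.4283 0.3291 0.075 ]
[382.4 143.4] [ 14  12 125] [194.1 257.8] [ 13  13 133] [0.5525 0.3365 0.0708] 0.0007 [0.5534 0.3346 0.075 ] [0.5516 0.3351 0.075 ]
[315.3 155.9] [ 14  12 131] [240.7 305. ] [ 14  14 149] [0.4198 0.2043 0.0721] 0.0011 [0.4209 0.2036 0.075 ] [0.4192 0.2034 0.075 ]
[394.9 184.4] [ 14  13 135] [225.2 225.6] [ 14  13 131] [0.6431 0.251  0.0692] 0.0007 [0.644  0.2487 0.075 ] [0.6416 0.2496 0.075 ]
FL [0.6295 0.038  0.0803] 0.0149 [0.6288 0.0246 0.104 ] [0.6289 0.043  0.104 ]
FR [ 0.6211 -0.1358  0.1024] 0.0017 [ 0.6219 -0.1354  0.104 ] [ 0.6203 -0.1364  0.104 ]
NR [ 0.4437 -0.1259  0.1063] 0.0004 [ 0.4429 -0.1256  0.104 ] [ 0.444  -0.1259  0.104 ]
NL [0.4514 0.0537 0.0951] 0.0021 [0.4544 0.0517 0.104 ] [0.4499 0.0524 0.104 ]
tip [0.6755 0.0016 0.2827] 0.0001 [ 0.6764 -0.0008  0.29  ] [0.6735 0.0014 0.29  ]
plg [ 0.6735 -0.1194  0.2096] 0.0022 [ 0.6744 -0.119   0.212 ] [ 0.6721 -0.12
[... 376 characters left out ...]
[0.4437 0.0804 0.1269] 0.0022 [0.4466 0.0785 0.135 ] [0.4424 0.0789 0.135 ]
panR [ 0.4303 -0.1527  0.1314] 0.0009 [ 0.4317 -0.153   0.135 ] [ 0.4298 -0.1528  0.135 ]
[ 178  294   95   92 4400] ((225.01412963867188, 339.1725769042969), (69.2978286743164, 76.0220947265625), 33.97654342651367)
[[213, 295], [226, 294], [272, 326], [235, 385], [179, 354]]
[[0.4013, -0.2512], [0.428, -0.2306], [0.5757, -0.2338], [0.5826, -0.4035], [0.4205, -0.4192]]
[ 396  247   67   63 3365] ((429.02923583984375, 278.0261535644531), (61.405311584472656, 63.5131721496582), 86.8201675415039)
[[457, 248], [462, 306], [404, 309], [396, 250]]
[[0.5776, -0.4089], [0.4112, -0.4134], [0.4055, -0.2491], [0.5746, -0.2331]]
```

Heights check out: caps at 0.069–0.072 against 0.075, rim about 0.102–0.106, plunger 0.210, bores spaced 68 mm. Tub centre is about (0.536,-0.042) with yaw about -3.2°. Starting with canister A at (0.4294, 0.3292).

```bash
cat > st.py <<'E'
import sys
from h import *
s=r.sense();R=s['ee_rot'];print('t',s['time_s'],'tcp',(s['tcp_pos']*1000).round(1),'yaw',np.degrees(np.arctan2(R[1,0],R[0,0])).round(1),'w',round(s['gripper_width'],3),'gf',np.round(s['gripper_force'],1),'F',np.round(s['wrist_force'],1))
C={}
for n in('scene','top'):
    c=r.capture(n); st,ce=blue_blobs(c); C[n]=[plane(c,ce[i],.075)[:2] for i in range(1,len(st)) if 60<st[i,4]<220 and 8<=st[i,2]<=18 and 8<=st[i,3]<=18]
for p in C['scene']:
    for q in C['top']:
        if np.hypot(*(p-q))<.008: print('can',((p+q)/2*1000).round(1))
if len(sys.argv)>2:
    t=np.array(list(map(float,sys.argv[1:]))); print('delta',(t-s['tcp_pos'][:len(t)]*1000).round(1))
E
python3 -m jog '0.75 34 -38 0 3; 0.75 34 -38 0 3; 0.75 34 -38 0 3; 0.75 34 -38 0 3; 0.75 34 -38 0 2.7' ; python3 -m jog '0.75 34 -38 -20 0;0.75 34 -37 -30 0; 0.75 0 0 -10 0; 0.75 0 0 0 0'; python3 st.py 429.4 329.2 56
```

```text
time_s: 0.92
tcp_pos: [0.3626, 0.4035, 0.2307]
ee_rot: [[0.999, -0.053, 0.0], [-0.053, -0.999, 0.0], [0.0, -0.0, -1.0]]
wrist_force: [0.7, 1.1, 0.2]
gripper_width: 0.754
gripper_force: 0.0
time_s: 1.42
tcp_pos: [0.4296, 0.3296, 0.17]
ee_rot: [[0.998, -0.056, -0.001], [-0.056, -0.998, -0.001], [-0.001, 0.001, -1.0]]
wrist_force: [-0.3, -0.5, 0.3]
gripper_width: 0.748
gripper_force: 0.0
t 1.425 tcp [429.6 329.6 170. ] yaw -3.2 w 0.748 gf 0.0 F [-0.3 -0.5  0.3]
can [551.8 334.8]
can [642.6 249.2]
delta [  -0.2   -0.4 -114. ]
```

```bash
python3 -m jog '0.75 0 0 -40 0;0.75 0 0 -40 0;0.75 0 0 -24 0;0.75 0 0 -10 0;0.75 0 0 0 0';python3 -m jog '0 0 0 0 0;0 0 0 0 0;0 0 0 0 0;0 0 0 0 0;0 0 0 0 0'; python3 -m jog '0 0 0 20 0;0 0 0 40 0;0 0 0 50 0;0 0 0 50 0;0 0 0 0 0'; python3 st.py 568.3 -77.6 225
```

```text
time_s: 2.15
tcp_pos: [0.4297, 0.3308, 0.057]
ee_rot: [[0.999, -0.054, 0.001], [-0.054, -0.999, 0.0], [0.001, -0.0, -1.0]]
wrist_force: [1.1, 0.9, 1.0]
gripper_width: 0.75
gripper_force: 0.0
time_s: 2.78
tcp_pos: [0.43, 0.3301, 0.0571]
ee_rot: [[0.998, -0.055, 0.001], [-0.055, -0.998, 0.001], [0.001, -0.001, -1.0]]
wrist_force: [-0.4, -0.3, 3.2]
gripper_width: 0.455
gripper_force: 30.0
time_s: 3.4
tcp_pos: [0.4312, 0.3315, 0.2208]
ee_rot: [[0.998, -0.055, 0.006], [-0.055, -0.998, 0.007], [0.006, -0.007, -1.0]]
wrist_force: [-0.6, 0.9, -2.2]
gripper_width: 0.451
gripper_force: 30.0
t 3.4 tcp [431.2 331.5 220.8] yaw -3.1 w 0.451 gf 30.0 F [-0.6  0.9 -2.2]
can [552.2 334.6]
can [421.3 204.3]
can [642.7 249.2]
delta [ 137.1 -409.1    4.2]
```

```bash
python3 -m jog '0 8 -26 0 0;0 14 -42 0 0;0 14 -42 0 0;0 14 -42 0 0;0 14 -42 0 0'; python3 -m jog '0 14 -42 0 0;0 14 -42 0 0;0 14 -42 0 0;0 14 -42 0 0;0 12 -37 0 0';python3 -m jog '0 5 -10 0 0;0 0 0 0 0;0 0 0 0 0;0 0 0 0 0'; python3 st.py 568.3 -77.6 75
```

```text
time_s: 4.12
tcp_pos: [0.4928, 0.134, 0.2142]
ee_rot: [[0.998, -0.055, -0.004], [-0.055, -0.998, -0.002], [-0.004, 0.002, -1.0]]
wrist_force: [0.2, 0.1, -1.7]
gripper_width: 0.451
gripper_force: 30.0
time_s: 4.75
tcp_pos: [0.5607, -0.0708, 0.2138]
ee_rot: [[0.998, -0.056, -0.005], [-0.056, -0.998, -0.0], [-0.005, 0.0, -1.0]]
wrist_force: [-0.0, -0.5, -1.5]
gripper_width: 0.454
gripper_force: 30.0
time_s: 5.25
tcp_pos: [0.5664, -0.0781, 0.2165]
ee_rot: [[0.999, -0.054, -0.0], [-0.054, -0.999, 0.0], [-0.0, -0.0, -1.0]]
wrist_force: [0.6, -0.1, -0.7]
gripper_width: 0.456
gripper_force: 30.0
t 5.25 tcp [566.4 -78.1 216.5] yaw -3.1 w 0.456 gf 30.0 F [ 0.6 -0.1 -0.7]
can [552.4 334.8]
can [642.6 249.2]
delta [   1.9    0.5 -141.5]
```

```bash
python3 -m jog '0 2 0 -40 0;0 0 0 -40 0;0 0 0 -20 0;0 0 0 -10 0;0 0 0 -10 0'; python3 -m jog '0 0 0 -8 0;0 0 0 -8 0;0 0 0 -4 0;0 0 0 0 0;0 0 0 0 0'; python3 st.py 568.3 -77.6 75
```

```text
time_s: 5.98
tcp_pos: [0.5694, -0.0789, 0.0969]
ee_rot: [[0.999, -0.055, 0.002], [-0.055, -0.999, -0.0], [0.002, -0.0, -1.0]]
wrist_force: [0.6, 0.9, -1.0]
gripper_width: 0.452
gripper_force: 30.0
time_s: 6.6
tcp_pos: [0.569, -0.0792, 0.0769]
ee_rot: [[0.998, -0.055, 0.001], [-0.055, -0.998, 0.0], [0.001, -0.0, -1.0]]
wrist_force: [0.3, 0.6, -1.9]
gripper_width: 0.451
gripper_force: 30.0
t 6.6 tcp [569.  -79.2  76.9] yaw -3.2 w 0.451 gf 30.0 F [ 0.3  0.6 -1.9]
can [552.2 334.9]
can [642.6 249.2]
delta [-0.7  1.6 -1.9]
```

```bash
python3 -m jog '0 0 0 -2 0;0 0 0 0 0;0.62 0 0 0 0;0.62 0 0 0 0;0.62 0 0 0 0'; python3 -m jog '0.62 0 0 20 0;0.62 0 0 50 0;0.62 0 0 50 0;0.62 0 20 20 0;0.75 0 40 0 0'; python3 -m jog '0.75 -4 58 0 0;0.75 -4 58 0 0;0.75 -4 58 0 0;0.75 -4 58 0 0;0.75 -2 58 0 0'; python3 -m jog '0.75 0 50 0 0;0.75 0 14 -10 0;0.75 0 0 0 0;0.75 0 0 0 0';python3 st.py 552.3 334.8 56
```

```text
time_s: 7.32
tcp_pos: [0.5687, -0.0792, 0.0745]
ee_rot: [[0.998, -0.055, -0.0], [-0.055, -0.998, -0.0], [-0.0, 0.0, -1.0]]
wrist_force: [-0.5, 0.1, 0.4]
gripper_width: 0.609
gripper_force: 0.0
time_s: 7.95
tcp_pos: [0.5698, -0.0193, 0.2171]
ee_rot: [[0.998, -0.058, 0.005], [-0.058, -0.998, 0.001], [0.005, -0.001, -1.0]]
wrist_force: [0.1, 0.8, -0.4]
gripper_width: 0.667
gripper_force: 0.0
time_s: 8.57
tcp_pos: [0.5502, 0.2727, 0.2147]
ee_rot: [[0.998, -0.055, 0.0], [-0.055, -0.998, 0.0], [0.0, -0.0, -1.0]]
wrist_force: [1.7, -0.2, 0.0]
gripper_width: 0.752
gripper_force: 0.0
time_s: 9.07
tcp_pos: [0.5508, 0.3335, 0.2045]
ee_rot: [[0.998, -0.056, -0.0], [-0.056, -0.998, -0.001], [-0.0, 0.001, -1.0]]
wrist_force: [-0.4, 0.4, 0.9]
gripper_width: 0.749
gripper_force: 0.0
t 9.075 tcp [550.8 333.5 204.5] yaw -3.2 w 0.749 gf 0.0 F [-0.4  0.4  0.9]
can [420.1 203.1]
can [648.9 246.9]
delta [   1.5    1.3 -148.5]
```

```bash
python3 -m jog '0.75 1.5 1 -50 0;0.75 0 0 -50 0;0.75 0 0 -34 0;0.75 0 0 -14 0;0.75 0 0 0 0';python3 -m jog '0 0 0 0 0;0 0 0 0 0;0 0 0 0 0;0 0 0 0 0;0 0 0 0 0'; python3 -m jog '0 0 0 20 0;0 0 0 40 0;0 0 0 50 0;0 0 0 50 0;0 0 0 0 0'; python3 st.py 572.1 -9.8 225
```

```text
time_s: 9.8
tcp_pos: [0.5525, 0.3353, 0.0566]
ee_rot: [[0.998, -0.056, -0.0], [-0.056, -0.998, -0.001], [-0.0, 0.001, -1.0]]
wrist_force: [-0.2, -0.2, 0.5]
gripper_width: 0.757
gripper_force: 0.0
time_s: 10.42
tcp_pos: [0.5524, 0.3362, 0.0574]
ee_rot: [[0.998, -0.055, 0.001], [-0.055, -0.998, 0.001], [0.001, -0.001, -1.0]]
wrist_force: [-0.5, -0.1, 4.3]
gripper_width: 0.45
gripper_force: 30.0
time_s: 11.05
tcp_pos: [0.5541, 0.3373, 0.2215]
ee_rot: [[0.998, -0.055, 0.008], [-0.055, -0.998, 0.006], [0.007, -0.007, -1.0]]
wrist_force: [-0.1, -0.5, -1.3]
gripper_width: 0.452
gripper_force: 30.0
t 11.05 tcp [554.1 337.3 221.5] yaw -3.1 w 0.452 gf 30.0 F [-0.1 -0.5 -1.3]
can [420.3 203.1]
delta [  18.  -347.1    3.5]
```

```bash
python3 -m jog '0 1 -26 0 0;0 2 -42 0 0;0 2 -42 0 0;0 2 -42 0 0;0 2 -42 0 0'; python3 -m jog '0 2 -42 0 0;0 2 -42 0 0;0 2 -40 0 0;0 2 -20 0 0;0 0 -8 0 0';python3 -m jog '0 0 0 0 0;0 0 0 0 0'; python3 st.py 572.1 -10 75
```

```text
time_s: 11.78
tcp_pos: [0.5599, 0.1391, 0.2146]
ee_rot: [[0.998, -0.056, -0.004], [-0.056, -0.998, -0.002], [-0.004, 0.002, -1.0]]
wrist_force: [0.4, 0.4, -0.4]
gripper_width: 0.452
gripper_force: 30.0
time_s: 12.4
tcp_pos: [0.5685, -0.0116, 0.2154]
ee_rot: [[0.998, -0.057, -0.002], [-0.057, -0.998, -0.0], [-0.002, 0.0, -1.0]]
wrist_force: [-0.1, 0.0, -1.0]
gripper_width: 0.45
gripper_force: 30.0
time_s: 12.65
tcp_pos: [0.5692, -0.0093, 0.2164]
ee_rot: [[0.999, -0.054, -0.0], [-0.054, -0.999, 0.0], [-0.0, -0.0, -1.0]]
wrist_force: [1.4, -0.0, -0.8]
gripper_width: 0.453
gripper_force: 30.0
t 12.65 tcp [569.2  -9.3 216.4] yaw -3.1 w 0.453 gf 30.0 F [ 1.4 -0.  -0.8]
can [559.  -78.3]
delta [   2.9   -0.7 -141.4]
```

```bash
python3 -m jog '0 2 0 -40 0;0 0 0 -40 0;0 0 0 -20 0;0 0 0 -10 0;0 0 0 -10 0'; python3 -m jog '0 0 0 -8 0;0 0 0 -8 0;0 0 0 -4 0;0 0 0 0 0;0 0 0 0 0'; python3 st.py 572.1 -9.8 75
```

```text
time_s: 13.38
tcp_pos: [0.572, -0.0096, 0.0968]
ee_rot: [[0.999, -0.054, 0.002], [-0.054, -0.999, 0.0], [0.002, -0.0, -1.0]]
wrist_force: [0.6, 0.7, -1.2]
gripper_width: 0.452
gripper_force: 30.0
time_s: 14.0
tcp_pos: [0.5715, -0.0101, 0.0769]
ee_rot: [[0.998, -0.055, 0.001], [-0.055, -0.998, 0.0], [0.001, -0.0, -1.0]]
wrist_force: [0.8, 0.8, -2.1]
gripper_width: 0.451
gripper_force: 30.0
t 14.0 tcp [571.5 -10.1  76.9] yaw -3.2 w 0.451 gf 30.0 F [ 0.8  0.8 -2.1]
can [642.8 249.2]
delta [ 0.6  0.3 -1.9]
```

```bash
python3 -m jog '0 0 0 -2 0;0 0 0 0 0;0.62 0 0 0 0;0.62 0 0 0 0;0.62 0 0 0 0'; python3 -m jog '0.62 0 0 20 0;0.62 0 0 50 0;0.62 0 0 50 0;0.62 0 20 20 0;0.75 0 40 0 0'; python3 -m jog '0.75 4 50 0 0;0.75 22 50 0 0;0.75 22 50 0 0;0.75 20 40 0 0;0.75 3 9 0 0'; python3 -m jog '0.75 0 0 0 0;0.75 0 0 0 0';python3 st.py 642.7 249.2 56
```

```text
time_s: 14.72
tcp_pos: [0.5711, -0.0102, 0.0743]
ee_rot: [[0.998, -0.055, -0.0], [-0.055, -0.998, -0.0], [-0.0, 0.0, -1.0]]
wrist_force: [0.3, -0.6, -0.1]
gripper_width: 0.607
gripper_force: 0.0
time_s: 15.35
tcp_pos: [0.5723, 0.0499, 0.2171]
ee_rot: [[0.998, -0.057, 0.005], [-0.057, -0.998, 0.001], [0.005, -0.002, -1.0]]
wrist_force: [0.9, 0.5, -1.3]
gripper_width: 0.667
gripper_force: 0.0
time_s: 15.98
tcp_pos: [0.6426, 0.2513, 0.2129]
ee_rot: [[0.999, -0.053, -0.001], [-0.053, -0.999, -0.001], [-0.001, 0.001, -1.0]]
wrist_force: [-0.9, 0.5, -0.3]
gripper_width: 0.751
gripper_force: 0.0
time_s: 16.23
tcp_pos: [0.6419, 0.2477, 0.2148]
ee_rot: [[0.998, -0.056, -0.0], [-0.056, -0.998, -0.0], [-0.0, 0.0, -1.0]]
wrist_force: [0.5, -0.8, 1.0]
gripper_width: 0.755
gripper_force: 0.0
t 16.225 tcp [641.9 247.7 214.8] yaw -3.2 w 0.755 gf 0.0 F [ 0.5 -0.8  1. ]
can [420.  203.2]
delta [   0.8    1.5 -158.8]
```

```bash
python3 -m jog '0.75 1 1 -50 0;0.75 0 0 -50 0;0.75 0 0 -44 0;0.75 0 0 -14 0;0.75 0 0 0 0';python3 -m jog '0 0 0 0 0;0 0 0 0 0;0 0 0 0 0;0 0 0 0 0;0 0 0 0 0'; python3 -m jog '0 0 0 20 0;0 0 0 40 0;0 0 0 50 0;0 0 0 50 0;0 0 0 0 0'; python3 st.py 500.4 -73.8 225
```

```text
time_s: 16.95
tcp_pos: [0.6434, 0.2494, 0.0568]
ee_rot: [[0.998, -0.055, -0.0], [-0.055, -0.998, -0.001], [0.0, 0.001, -1.0]]
wrist_force: [0.6, -0.5, 0.5]
gripper_width: 0.752
gripper_force: 0.0
time_s: 17.58
tcp_pos: [0.6436, 0.2502, 0.0575]
ee_rot: [[0.998, -0.055, 0.001], [-0.055, -0.998, 0.0], [0.001, -0.001, -1.0]]
wrist_force: [-0.6, 0.7, 3.8]
gripper_width: 0.451
gripper_force: 30.0
time_s: 18.2
tcp_pos: [0.6453, 0.2508, 0.2218]
ee_rot: [[0.998, -0.055, 0.009], [-0.055, -0.998, 0.005], [0.009, -0.005, -1.0]]
wrist_force: [-0.2, 0.5, -1.6]
gripper_width: 0.448
gripper_force: 30.0
t 18.2 tcp [645.3 250.8 221.8] yaw -3.1 w 0.448 gf 30.0 F [-0.2  0.5 -1.6]
can [420. 203.]
delta [-144.9 -324.6    3.2]
```

```bash
python3 -m jog '0 -12 -24 0 0;0 -18 -38 0 0;0 -18 -38 0 0;0 -18 -38 0 0;0 -18 -38 0 0'; python3 -m jog '0 -18 -38 0 0;0 -18 -38 0 0;0 -14 -38 0 0;0 -6 -24 0 0;0 -2 -9 0 0';python3 -m jog '0 0 0 0 0;0 0 0 0 0'; python3 st.py 500.4 -73.8 75
```

```text
time_s: 18.92
tcp_pos: [0.5571, 0.0723, 0.2138]
ee_rot: [[0.998, -0.055, -0.005], [-0.055, -0.998, -0.001], [-0.005, 0.002, -1.0]]
wrist_force: [0.3, -0.2, -1.3]
gripper_width: 0.455
gripper_force: 30.0
time_s: 19.55
tcp_pos: [0.4994, -0.0743, 0.2145]
ee_rot: [[0.998, -0.057, -0.004], [-0.057, -0.998, -0.0], [-0.004, 0.0, -1.0]]
wrist_force: [-0.1, -0.5, -1.5]
gripper_width: 0.451
gripper_force: 30.0
time_s: 19.8
tcp_pos: [0.5013, -0.0725, 0.2159]
ee_rot: [[0.999, -0.055, -0.001], [-0.055, -0.999, 0.0], [-0.001, 0.0, -1.0]]
wrist_force: [-0.5, 0.9, -1.8]
gripper_width: 0.453
gripper_force: 30.0
t 19.8 tcp [501.3 -72.5 215.9] yaw -3.1 w 0.453 gf 30.0 F [-0.5  0.9 -1.8]
can [420.1 203.3]
delta [  -0.9   -1.3 -140.9]
```

```bash
python3 -m jog '0 -1 -1 -40 0;0 -1 0 -40 0;0 0 0 -20 0;0 0 0 -10 0;0 0 0 -10 0'; python3 -m jog '0 0 0 -8 0;0 0 0 -8 0;0 0 0 -4 0;0 0 0 0 0;0 0 0 0 0'; python3 st.py 500.4 -73.8 75
```

```text
time_s: 20.52
tcp_pos: [0.5, -0.0737, 0.0967]
ee_rot: [[0.999, -0.054, 0.002], [-0.054, -0.999, 0.0], [0.002, -0.0, -1.0]]
wrist_force: [-0.2, 0.0, -0.6]
gripper_width: 0.452
gripper_force: 30.0
time_s: 21.15
tcp_pos: [0.4995, -0.0742, 0.0769]
ee_rot: [[0.998, -0.055, 0.001], [-0.055, -0.998, 0.0], [0.001, -0.0, -1.0]]
wrist_force: [-0.6, 0.3, -0.9]
gripper_width: 0.455
gripper_force: 30.0
t 21.15 tcp [499.5 -74.2  76.9] yaw -3.2 w 0.455 gf 30.0 F [-0.6  0.3 -0.9]
delta [ 0.9  0.4 -1.9]
```

```bash
python3 -m jog '0 0 0 -2 0;0 0 0 0 0;0.62 0 0 0 0;0.62 0 0 0 0;0.62 0 0 0 0'; python3 -m jog '0.62 0 0 20 0;0.62 0 0 50 0;0.62 0 0 50 0;0.62 0 20 20 0;0.75 -10 40 0 0'; python3 -m jog '0.75 -15 50 0 0;0.75 -15 50 0 0;0.75 -15 50 0 0;0.75 -15 50 0 0;0.75 -10 17 0 0'; python3 -m jog '0.75 0 0 0 0;0.75 0 0 0 0';python3 st.py 420 203.3 56
```

```text
time_s: 21.88
tcp_pos: [0.4991, -0.0742, 0.0743]
ee_rot: [[0.998, -0.055, -0.0], [-0.055, -0.998, -0.0], [-0.0, 0.0, -1.0]]
wrist_force: [0.0, -0.7, 1.2]
gripper_width: 0.607
gripper_force: 0.0
time_s: 22.5
tcp_pos: [0.4906, -0.0139, 0.2165]
ee_rot: [[0.998, -0.058, 0.005], [-0.058, -0.998, 0.001], [0.005, -0.001, -1.0]]
wrist_force: [-0.2, 0.6, -0.4]
gripper_width: 0.675
gripper_force: 0.0
time_s: 23.12
tcp_pos: [0.4185, 0.2051, 0.2144]
ee_rot: [[0.999, -0.052, 0.0], [-0.052, -0.999, 0.0], [0.0, -0.0, -1.0]]
wrist_force: [0.2, -0.2, 1.0]
gripper_width: 0.753
gripper_force: 0.0
time_s: 23.38
tcp_pos: [0.4192, 0.2024, 0.2144]
ee_rot: [[0.998, -0.055, -0.0], [-0.055, -0.998, -0.0], [-0.0, 0.0, -1.0]]
wrist_force: [-1.1, -0.2, -0.1]
gripper_width: 0.751
gripper_force: 0.0
t 23.375 tcp [419.2 202.4 214.4] yaw -3.2 w 0.751 gf 0.0 F [-1.1 -0.2 -0.1]
delta [   0.8    0.9 -158.4]
```

```bash
python3 -m jog '0.75 1 1 -50 0;0.75 0 0 -50 0;0.75 0 0 -44 0;0.75 0 0 -14 0;0.75 0 0 0 0';python3 -m jog '0 0 0 0 0;0 0 0 0 0;0 0 0 0 0;0 0 0 0 0;0 0 0 0 0'; python3 -m jog '0 0 0 20 0;0 0 0 40 0;0 0 0 50 0;0 0 0 50 0;0 0 0 0 0'; python3 st.py 504.2 -6 225
```

```text
time_s: 24.1
tcp_pos: [0.42, 0.2026, 0.0555]
ee_rot: [[0.998, -0.057, -0.002], [-0.057, -0.998, -0.002], [-0.002, 0.002, -1.0]]
wrist_force: [0.1, -0.0, 0.6]
gripper_width: 0.748
gripper_force: 0.0
time_s: 24.72
tcp_pos: [0.4205, 0.2041, 0.0572]
ee_rot: [[0.998, -0.055, 0.001], [-0.055, -0.998, 0.001], [0.001, -0.001, -1.0]]
wrist_force: [-1.2, 0.3, 5.6]
gripper_width: 0.45
gripper_force: 30.0
time_s: 25.35
tcp_pos: [0.4218, 0.2053, 0.2202]
ee_rot: [[0.998, -0.055, 0.007], [-0.055, -0.998, 0.006], [0.006, -0.007, -1.0]]
wrist_force: [-0.4, -1.0, -2.2]
gripper_width: 0.451
gripper_force: 30.0
t 25.35 tcp [421.8 205.3 220.2] yaw -3.1 w 0.451 gf 30.0 F [-0.4 -1.  -2.2]
delta [  82.4 -211.3    4.8]
```

```bash
python3 -m jog '0 12 -26 0 0;0 16 -42 0 0;0 16 -42 0 0;0 16 -42 0 0;0 14 -36 0 0'; python3 -m jog '0 8 -17 0 0;0 2 -6 0 0;0 0 0 0 0;0 0 0 0 0'; python3 st.py 504.2 -6 75
```

```text
time_s: 26.08
tcp_pos: [0.4931, 0.0141, 0.2139]
ee_rot: [[0.998, -0.056, -0.005], [-0.056, -0.998, -0.001], [-0.005, 0.002, -1.0]]
wrist_force: [0.8, 1.3, -2.6]
gripper_width: 0.45
gripper_force: 30.0
time_s: 26.58
tcp_pos: [0.5037, -0.0065, 0.2161]
ee_rot: [[0.999, -0.054, -0.001], [-0.054, -0.999, -0.0], [-0.001, 0.0, -1.0]]
wrist_force: [-0.1, 0.0, -1.1]
gripper_width: 0.451
gripper_force: 30.0
t 26.575 tcp [503.7  -6.5 216.1] yaw -3.1 w 0.451 gf 30.0 F [-0.1  0.  -1.1]
delta [   0.5    0.5 -141.1]
```

```bash
python3 -m jog '0 0 0.5 -40 0;0 0 0 -40 0;0 0 0 -20 0;0 0 0 -10 0;0 0 0 -10 0'; python3 -m jog '0 0 0 -8 0;0 0 0 -8 0;0 0 0 -4 0;0 0 0 -2 0;0 0 0 0 0'; python3 -m jog '0.62 0 0 0 0;0.62 0 0 0 0;0.62 0 0 0 0;0.62 0 0 20 0;0.62 0 0 50 0'; python3 -m jog '0.62 0 0 50 0;0.75 -40 40 20 0;0.75 -40 40 0 0;0.75 -40 40 0 0;0.75 -20 40 0 0'; python3 - <<'E'
from h import *
s=r.sense();print(s['time_s'],s['tcp_pos'])
a=r.capture('scene');b=r.capture('top')
w=np.hstack([cv2.resize(a['pixels'][170:370,170:370],(400,400),interpolation=2),cv2.resize(b['pixels'][170:370,280:480],(400,400),interpolation=2)])
cv2.imwrite('pics/d1.png',w[:,:,::-1])
E
```

```text
time_s: 27.3
tcp_pos: [0.5049, -0.0062, 0.0968]
ee_rot: [[0.999, -0.054, 0.002], [-0.054, -0.999, 0.0], [0.002, -0.0, -1.0]]
wrist_force: [0.1, 0.4, -1.6]
gripper_width: 0.456
gripper_force: 30.0
time_s: 27.92
tcp_pos: [0.5044, -0.0067, 0.0752]
ee_rot: [[0.998, -0.055, 0.001], [-0.055, -0.998, -0.0], [0.001, 0.0, -1.0]]
wrist_force: [-1.6, -1.1, 2.3]
gripper_width: 0.448
gripper_force: 30.0
time_s: 28.55
tcp_pos: [0.5025, -0.007, 0.1431]
ee_rot: [[0.998, -0.055, -0.006], [-0.055, -0.998, -0.002], [-0.006, 0.002, -1.0]]
wrist_force: [0.9, 0.5, 0.4]
gripper_width: 0.623
gripper_force: 0.0
time_s: 29.18
tcp_pos: [0.3624, 0.154, 0.2149]
ee_rot: [[0.998, -0.055, 0.001], [-0.055, -0.998, 0.001], [0.001, -0.001, -1.0]]
wrist_force: [0.4, 0.7, -1.0]
gripper_width: 0.746
gripper_force: 0.0
29.175 [0.36241858 0.15396524 0.21487229]
```

View pics/d1.png

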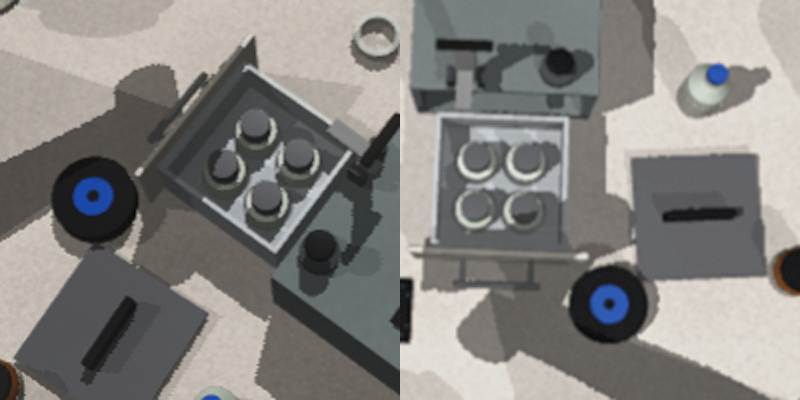

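All four canisters stand in their bores: caps in the left crop at (255,122), (224,166), (298,153) and (266,199). The lid is clear at (110,310) in the left crop and (698,214) in the right, with its rib roughly along world y. Next I'll measure the lid and rib from both views, and refine the tub from the rim.

```bash
cat > lid.py <<'E'
from h import *
def lid(c,g,z=.014):
    px=c['pixels'].astype(int); col=px[g[1],g[0]]
    m=((np.abs(px-col).max(2)<9)).astype('uint8'); n,l,st,ce=cv2.connectedComponentsWithStats(m,connectivity=4)
    m=(l==l[g[1],g[0]]).astype('uint8'); m=cv2.morphologyEx(m,cv2.MORPH_CLOSE,np.ones((3,3)))
    cs=max(cv2.findContours(m,0,1)[0],key=len)[:,0]
    W=np.array([plane(c,u,z)[:2] for u in cs]).astype('f4')
    return W
if __name__=='__main__':
    C={n:r.capture(n) for n in('scene','top')}
    for n,g in(('scene',(205,330)),('top',(410,290))):
        c=C[n];W=lid(c,g);b=cv2.minAreaRect(W*1000);print(n,np.round(b[0],1),np.round(b[1],1),round(b[2],1))
        px=c['pixels'].max(2); 
        uv=proj(c,[[b[0][0]/1e3,b[0][1]/1e3,.03]])[0].astype(int); x0,y0=uv-24
        k=(px[y0:y0+48,x0:x0+48]<55).astype('uint8');n_,l,st,ce=cv2.connectedComponentsWithStats(k);i=1+np.argmax(st[1:,4])
        P=np.argwhere(l==i)[:,::-1]+[x0,y0]; bb=cv2.minAreaRect(P.astype('f4'));print(' rib px',np.round(bb[0],1),np.round(bb[1],1),round(bb[2],1),st[i], uv)
        q=[plane(c,p,.044)[:2]*1000 for p in cv2.boxPoints(bb)];print(' rib@44',np.round(q,1).tolist())
        crop(c,x0-6,y0-6,60,60,6,f'pics/rib_{n}.png')
    A,B=[cv2.imread(f'pics/rib_{n}.png') for n in('scene','top')];cv2.imwrite('pics/rib.png',np.hstack([A,B]))
E
python3 lid.py
```

```text
scene [ 492.2 -321.3] [177.9 179.7] 1.5
 rib px [224.  338.7] [10.  45.4] 34.2 [ 11   7  28  41 404] [224 335]
 rib@44 [[487.6, -382.0], [485.3, -272.4], [511.1, -272.6], [512.8, -381.9]]
top [ 492.3 -321.4] [174.2 179.2] 2.0
 rib px [430. 277.] [38.  6.] 0.0 [  6  21  39   7 212] [429 277]
 rib@44 [[484.1, -267.5], [501.0, -268.3], [499.2, -374.6], [482.4, -373.7]]
```

View pics/rib.png

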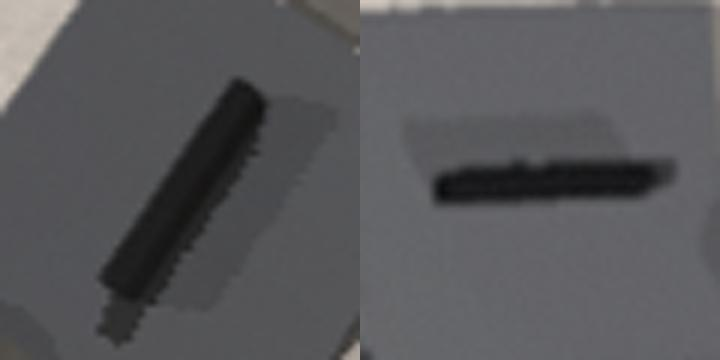

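```bash
python3 - <<'E'
from h import *
print(r.sense()['joints'])
a=r.capture('scene');b=r.capture('top')
print(tri(a,(223.5,335),b,(429.3,276.8)))
# tub rim: bright rim line check, bore-cap centres: caps now stand at z=.093
st,ce=blue_blobs(a);st2,ce2=blue_blobs(b)
f=lambda st,ce,c:[plane(c,ce[i],.093)[:2] for i in range(1,len(st)) if 60<st[i,4]<220 and 8<=st[i,2]<=18 and 8<=st[i,3]<=18]
print(np.round(f(st,ce,a),4).tolist(),np.round(f(st2,ce2,b),4).tolist())
E
```

```text
[ 4.67889701e+01 -3.30340032e-01 -3.05542708e+01  2.73636203e-03
 -5.97513881e+01  4.01794727e+01]
(array([ 0.49227729, -0.32041828,  0.04023114]), np.float64(0.0014580794234505035))
[[0.5695, -0.0778], [0.6014, -0.0592]] [[0.5024, -0.0068]]
```

```bash
python3 -m jog '0.75 13 -47 0 -8.5;0.75 13 -47 0 -8.5;0.75 13 -47 0 -8.5;0.75 13 -47 0 -8.5;0.75 13 -47 0 -8.5';python3 -m jog '0.75 13 -47 0 -8.5;0.75 13 -47 0 -8.5;0.75 13 -47 0 -8.5;0.75 13 -47 0 -8.5;0.75 13 -52 0 -8.5'; python3 -m jog '0.75 0 0 -50 0;0.75 0 0 -50 0;0.75 0 0 0 0;0.75 0 0 0 0'; python3 lid.py | grep -v rib; python3 st.py 492.2 -321.3 27
```

```text
time_s: 30.1
tcp_pos: [0.4294, -0.0846, 0.2145]
ee_rot: [[0.693, -0.721, 0.0], [-0.721, -0.693, -0.0], [0.0, 0.0, -1.0]]
wrist_force: [0.5, 0.5, 0.7]
gripper_width: 0.75
gripper_force: 0.0
time_s: 30.72
tcp_pos: [0.4936, -0.3249, 0.214]
ee_rot: [[0.025, -1.0, -0.001], [-1.0, -0.025, 0.0], [-0.0, 0.001, -1.0]]
wrist_force: [0.9, 0.3, 1.0]
gripper_width: 0.75
gripper_force: 0.0
time_s: 31.22
tcp_pos: [0.4951, -0.3231, 0.1162]
ee_rot: [[0.032, -0.999, 0.002], [-0.999, -0.032, -0.002], [0.002, -0.002, -1.0]]
wrist_force: [0.7, 0.0, -0.3]
gripper_width: 0.747
gripper_force: 0.0
scene [ 486.7 -317.9] [105.5 135.5] 86.2
top [ 470.3 -282.9] [ 72.4 142. ] 82.7
t 31.325 tcp [ 495.7 -322.6  117.2] yaw -88.2 w 0.746 gf 0.0 F [ 0.6  0.  -0.3]
delta [ -3.5   1.3 -90.2]
```

```bash
python3 -m jog '0.75 -3 1 -40 0;0.75 0 0 -30 0;0.75 0 0 -14 0;0.75 0 0 -5 0;0.75 0 0 0 0';python3 -m jog '0 0 0 0 0;0 0 0 0 0;0 0 0 0 0;0 0 0 0 0;0 0 0 0 0'; python3 -m jog '0 0 0 0 0;0 0 0 0 0'; python3 st.py 492.2 -321.3 27|grep -v can
```

```text
time_s: 32.05
tcp_pos: [0.492, -0.3209, 0.0264]
ee_rot: [[0.032, -0.999, 0.001], [-0.999, -0.032, -0.001], [0.001, -0.001, -1.0]]
wrist_force: [-0.3, -0.4, 0.1]
gripper_width: 0.748
gripper_force: 0.0
time_s: 32.67
tcp_pos: [0.4912, -0.3207, 0.0256]
ee_rot: [[0.032, -0.999, -0.0], [-0.999, -0.032, 0.0], [-0.0, 0.0, -1.0]]
wrist_force: [0.2, -1.3, -0.8]
gripper_width: 0.266
gripper_force: 0.0
time_s: 32.92
tcp_pos: [0.4915, -0.3207, 0.0255]
ee_rot: [[0.032, -0.999, 0.0], [-0.999, -0.032, -0.0], [0.0, -0.0, -1.0]]
wrist_force: [0.9, -0.3, 0.1]
gripper_width: 0.159
gripper_force: 30.0
t 32.925 tcp [ 491.5 -320.7   25.5] yaw -88.1 w 0.159 gf 30.0 F [ 0.9 -0.3  0.1]
delta [ 0.7 -0.6  1.5]
```

```bash
python3 -m jog '0 0 0 10 0;0 0 0 30 0;0 0 0 45 0;0 0 0 45 0;0 0 0 45 0';python3 -m jog '0 0 0 35 0;0 0 0 0 8.5;0 0 0 0 8.5;0 0 0 0 8.5;0 0 0 0 8.5';python3 -m jog '0 0 0 0 8.5;0 0 0 0 8.5;0 0 0 0 8.5;0 0 0 0 8.5;0 0 0 0 8.5';python3 -m jog '0 0 0 0 8.4;0 0 0 0 0;0 0 0 0 0'; python3 st.py 535.6 -41.8 121.5|grep -v can
```

```text
time_s: 33.65
tcp_pos: [0.4902, -0.3202, 0.202]
ee_rot: [[0.032, -0.999, -0.001], [-0.999, -0.032, 0.001], [-0.001, 0.001, -1.0]]
wrist_force: [-0.4, -0.7, -1.8]
gripper_width: 0.159
gripper_force: 30.0
time_s: 34.28
tcp_pos: [0.4902, -0.3201, 0.2354]
ee_rot: [[0.589, -0.808, -0.002], [-0.808, -0.589, 0.001], [-0.002, 0.001, -1.0]]
wrist_force: [-0.3, -0.2, -2.6]
gripper_width: 0.158
gripper_force: 30.0
time_s: 34.9
tcp_pos: [0.4902, -0.3201, 0.2354]
ee_rot: [[0.98, -0.198, -0.002], [-0.198, -0.98, 0.001], [-0.002, -0.001, -1.0]]
wrist_force: [0.3, -0.6, -2.3]
gripper_width: 0.16
gripper_force: 30.0
time_s: 35.28
tcp_pos: [0.4908, -0.3205, 0.2355]
ee_rot: [[0.998, -0.059, -0.001], [-0.059, -0.998, 0.0], [-0.001, -0.0, -1.0]]
wrist_force: [0.1, 0.2, -1.9]
gripper_width: 0.161
gripper_force: 30.0
t 35.275 tcp [ 490.8 -320.5  235.5] yaw -3.4 w 0.161 gf 30.0 F [ 0.1  0.2 -1.9]
delta [  44.8  278.7 -114. ]
```

```bash
python3 -m jog '0 4 22 0 0;0 6 38 0 0;0 6 40 0 0;0 6 40 0 0;0 6 40 0 0';python3 -m jog '0 6 38 0 0;0 6 32 0 0;0 4 20 0 0;0 1 9 0 0;0 0 0 0 0';python3 -m jog '0 0 0 -30 0;0 0 0 -30 0;0 0 0 -20 0;0 0 0 0 0;0 0 0 0 0'; python3 st.py 535.6 -41.8 121.5|grep -v can
```

```text
time_s: 36.0
tcp_pos: [0.5192, -0.1394, 0.2357]
ee_rot: [[0.998, -0.058, 0.0], [-0.058, -0.998, 0.0], [0.0, -0.0, -1.0]]
wrist_force: [0.3, -0.3, -2.4]
gripper_width: 0.16
gripper_force: 30.0
time_s: 36.62
tcp_pos: [0.5361, -0.0417, 0.2355]
ee_rot: [[0.998, -0.057, -0.0], [-0.057, -0.998, -0.0], [-0.0, 0.0, -1.0]]
wrist_force: [0.2, -0.8, -2.8]
gripper_width: 0.157
gripper_force: 30.0
time_s: 37.25
tcp_pos: [0.537, -0.0422, 0.1566]
ee_rot: [[0.998, -0.058, 0.002], [-0.058, -0.998, -0.0], [0.002, 0.0, -1.0]]
wrist_force: [1.1, -0.4, -1.8]
gripper_width: 0.156
gripper_force: 30.0
t 37.25 tcp [537.  -42.2 156.6] yaw -3.3 w 0.156 gf 30.0 F [ 1.1 -0.4 -1.8]
delta [ -1.4   0.4 -35.1]
```

```bash
python3 -m jog '0 -1.2 0.4 -10 0;0 0 0 -10 0;0 0 0 -5 0;0 0 0 -4 0;0 0 0 -3 0';python3 -m jog '0 0 0 -2 0;0 0 0 0 0;0 0 0 0 0';python3 st.py 535.6 -41.8 121.5|grep -v can
```

```text
time_s: 37.98
tcp_pos: [0.5351, -0.0412, 0.1233]
ee_rot: [[0.998, -0.057, -0.0], [-0.057, -0.998, -0.0], [-0.0, 0.0, -1.0]]
wrist_force: [-0.3, 0.1, -2.2]
gripper_width: 0.156
gripper_force: 30.0
time_s: 38.35
tcp_pos: [0.5351, -0.0412, 0.1216]
ee_rot: [[0.998, -0.057, 0.0], [-0.057, -0.998, 0.0], [0.0, -0.0, -1.0]]
wrist_force: [0.2, -0.3, -2.4]
gripper_width: 0.151
gripper_force: 30.0
t 38.35 tcp [535.1 -41.2 121.6] yaw -3.3 w 0.151 gf 30.0 F [ 0.2 -0.3 -2.4]
delta [ 0.5 -0.6 -0.1]
```

```bash
python3 -m jog '0 0 0 -1 0;0 0 0 -1 0;0 0 0 -1 0;0 0 0 0 0';python3 -m jog '0.3 0 0 0 0;0.4 0 0 0 0;0.4 0 0 0 0;0.4 0 0 0 0;0.4 0 0 20 0'; python3 -m jog '0.4 0 0 50 0;0.4 0 0 50 0;0.4 -40 20 10 0;0.4 -50 20 0 0;0.4 -50 20 0 0'; python3 -m jog '0.4 -40 20 0 0;0 -20 20 0 0;0 0 0 0 0';python3 - <<'E'
from h import *
s=r.sense();print(s['time_s'],s['tcp_pos'])
a=r.capture('scene');b=r.capture('top')
w=np.hstack([cv2.resize(a['pixels'][170:310,220:390],None,fx=2.3,fy=2.3,interpolation=2),cv2.resize(b['pixels'][170:310,260:430],None,fx=2.3,fy=2.3,interpolation=2)])
cv2.imwrite('pics/d2.png',w[:,:,::-1])
E
```

```text
time_s: 38.95
tcp_pos: [0.5367, -0.0413, 0.1215]
ee_rot: [[0.998, -0.056, 0.004], [-0.056, -0.998, -0.001], [0.005, 0.0, -1.0]]
wrist_force: [-2.4, 0.6, 11.0]
gripper_width: 0.155
gripper_force: 30.0
time_s: 39.58
tcp_pos: [0.5337, -0.0414, 0.1371]
ee_rot: [[0.998, -0.057, -0.004], [-0.057, -0.998, -0.001], [-0.004, 0.001, -1.0]]
wrist_force: [0.7, 0.1, 0.3]
gripper_width: 0.394
gripper_force: 0.0
time_s: 40.2
tcp_pos: [0.3936, 0.019, 0.2483]
ee_rot: [[0.998, -0.058, -0.0], [-0.058, -0.998, 0.0], [-0.0, -0.0, -1.0]]
wrist_force: [-0.9, 0.5, 1.6]
gripper_width: 0.401
gripper_force: 0.0
time_s: 40.58
tcp_pos: [0.334, 0.0593, 0.2488]
ee_rot: [[0.999, -0.053, 0.001], [-0.053, -0.999, 0.001], [0.001, -0.001, -1.0]]
wrist_force: [0.4, -0.0, -0.4]
gripper_width: 0.254
gripper_force: 0.0
40.575 [0.33398653 0.0593323  0.24878961]
```

View pics/d2.png

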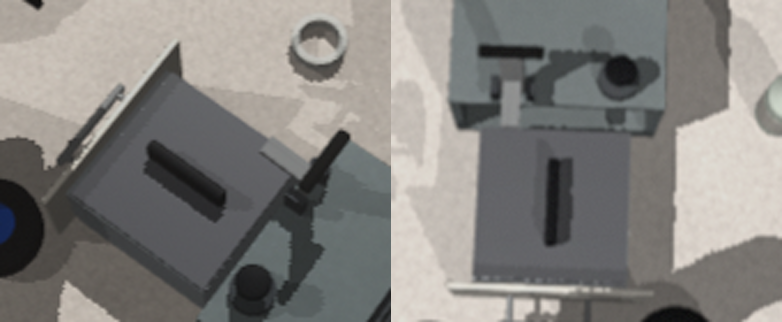

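The lid lies square on the tub, with its rib at (185,172) in the left crop and contact came at the expected height. I can't identify the light grey patch near the lever at (285,155), so I'll triangulate it before shutting the drawer.

```bash
python3 - <<'E'
from h import *
a=r.capture('scene');b=r.capture('top')
A=lambda u,v:(230+u/5-.4,180+v/5-.4)
B=lambda u,v:(270+u/4-.4,180+v/4-.4)
for x,y in [((572,292),(168,140)),((545,250),(185,178)),((525,278),(152,178)),((605,340),(150,95)),((700,242),(113,50)),((612,354),(223,50))]: print([np.round(w,4) for w in tri(a,A(*x),b,B(*y))])
for n,c in(('s',a),('t',b)):
    st,ce=blue_blobs(c)
    uv=proj(c,[[.536,-.042,.11]])[0].astype(int)-[12,0];
    from lid import lid
    W=lid(c,tuple(proj(c,[[.49,-.1,.11]])[0].astype(int)),.110);bb=cv2.minAreaRect(W*1000);print(np.round(bb[0],1),np.round(bb[1],1),round(bb[2],1))
crop(a,310,210,80,80,7,'pics/e1.png')
E
```

```text
[array([0.6341, 0.0033, 0.2206]), np.float64(0.0008)]
[array([ 6.108e-01, -2.000e-04,  2.411e-01]), np.float64(0.0174)]
[array([0.6114, 0.0096, 0.1967]), np.float64(0.0127)]
[array([0.6622, 0.0065, 0.2018]), np.float64(0.0215)]
[array([0.6774, 0.0353, 0.279 ]), np.float64(0.0005)]
[array([ 0.6737, -0.0318,  0.2868]), np.float64(0.0003)]
[538.7 -41.2] [175.2 176.7] 86.3
[547.1 -42.6] [177.2 187.3] 0.5
```

View pics/e1.png

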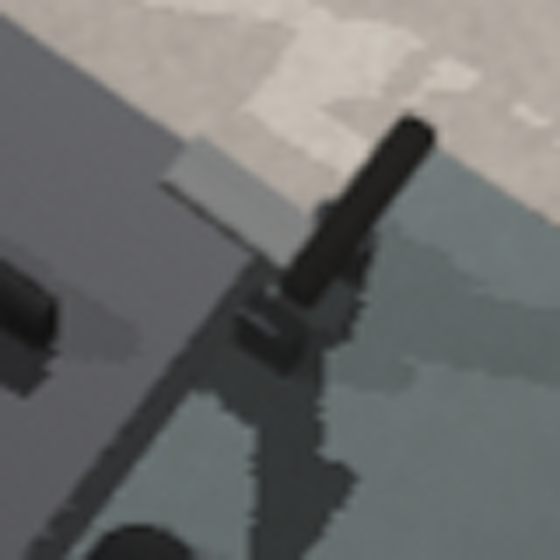

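```bash
python3 - <<'E'
from h import *
a=r.capture('scene');b=r.capture('top')
A=lambda u,v:(230+u/5-.4,180+v/5-.4)
B=lambda u,v:(270+u/4-.4,180+v/4-.4)
for x,y in [((78,300),(315,536)),((210,138),(153,527))]: print([np.round(w,4) for w in tri(a,A(*x),b,B(*y))],plane(a,A(*x),.055),plane(b,B(*y),.055))
m=np.abs(b['pixels'][:,:,0].astype(int)-b['pixels'][:,:,2]) 
p=b['pixels'];mk=((p[:,:,0]<60)&(p[:,:,2]<70)).astype('uint8');mk[:290]=0
n,l,st,ce=cv2.connectedComponentsWithStats(mk);print([(st[i].tolist(),plane(b,ce[i],.035).round(3)) for i in range(1,n) if st[i,4]>500])
s=r.sense();print(s['tcp_pos'],s['joints'])
E
```

```text
[array([ 0.3936, -0.0898,  0.0506]), np.float64(0.0011)] [ 0.39526713 -0.09033171  0.055     ] [ 0.3931035  -0.09008939  0.055     ]
[array([0.4011, 0.0214, 0.0559]), np.float64(0.001)] [0.40107453 0.02206281 0.055     ] [0.40082424 0.02102183 0.055     ]
[([525, 290, 52, 21, 746], array([ 0.424, -0.658,  0.035])), ([611, 290, 27, 190, 1722], array([ 0.184, -0.843,  0.035])), ([364, 303, 39, 40, 945], array([ 0.368, -0.186,  0.035])), ([91, 305, 33, 63, 547], array([0.341, 0.571, 0.035])), ([0, 315, 14, 127, 1108], array([0.259, 0.88 , 0.035])), ([294, 317, 36, 36, 564], array([ 0.335, -0.003,  0.035])), ([9, 341, 15, 112, 504], array([0.137, 0.838, 0.035]))]
[0.33546192 0.05842254 0.24830041] [ 3.78692484e+01 -8.54825332e+00 -3.26828649e+01  1.60604499e-03
 -6.59194397e+01  4.87791869e+01]
```

Plan for the drawer: the gripper body would overhang onto the clamp if I pushed the panel face, so I'll push the handle bar instead. First with closed fingers, then with the open finger's back so the body stays in front of the panel.

```bash
python3 -m jog '0 5 -33 0 0;0 5 -33 0 0;0 5 -32 0 0;0 4 0 -40 0;0 0 0 -50 0';python3 -m jog '0 0 0 -50 0;0 0 0 -40 0;0 0 0 -15 0;0 0 0 0 0';python3 -m jog '0 10 0 0 0;0 8 0 0 0;0 8 -0.5 0 0;0 10 -0.5 0 0;0 15 -1 0 0'; python3 st.py 480 -44 53 |grep -v can
```

```text
time_s: 41.5
tcp_pos: [0.3555, -0.0399, 0.1581]
ee_rot: [[0.998, -0.06, 0.003], [-0.06, -0.998, 0.001], [0.003, -0.001, -1.0]]
wrist_force: [-0.0, -0.0, -0.8]
gripper_width: 0.006
gripper_force: 0.0
time_s: 42.0
tcp_pos: [0.3534, -0.04, 0.0524]
ee_rot: [[0.998, -0.058, -0.004], [-0.058, -0.998, -0.002], [-0.004, 0.002, -1.0]]
wrist_force: [0.2, 0.6, -0.1]
gripper_width: 0.002
gripper_force: 0.0
time_s: 42.62
tcp_pos: [0.4036, -0.0417, 0.0533]
ee_rot: [[0.998, -0.057, -0.004], [-0.057, -0.998, -0.001], [-0.004, 0.001, -1.0]]
wrist_force: [-3.6, 0.5, 1.7]
gripper_width: 0.004
gripper_force: 1.9
t 42.625 tcp [403.6 -41.7  53.3] yaw -3.3 w 0.004 gf 1.9 F [-3.6  0.5  1.7]
delta [76.4 -2.3 -0.3]
```

```bash
python3 -m jog '0 15 -1 0 0;0 15 -1 0 0;0 15 -1 0 0;0 15 -1 0 0;0 10 -0.5 0 0';python3 -m jog '0 4 0 0 0;0 -20 0 0 0;0 -45 -15 0 -10;0 -45 -15 0 -10;1 -30 0 0 -10'; python3 -m jog '1 0 0 0 -10;1 0 0 0 -10;1 0 0 0 -10;1 0 0 0 -10;1 0 0 0 -10'; python3 -m jog '1 0 0 0 -10;1 0 0 0 0;1 0 0 0 0'; python3 st.py 480 -44 53 |grep -v can;  python3 - <<'E'
from h import *
b=r.capture('top');a=r.capture('scene')
w=np.hstack([cv2.resize(a['pixels'][150:300,220:390],None,fx=2.3,fy=2.3,interpolation=2),cv2.resize(b['pixels'][180:330,260:430],None,fx=2.3,fy=2.3,interpolation=2)])
cv2.imwrite('pics/f1.png',w[:,:,::-1])
E
```

```text
time_s: 43.35
tcp_pos: [0.4761, -0.0458, 0.0534]
ee_rot: [[0.998, -0.057, 0.0], [-0.057, -0.998, -0.0], [0.0, 0.0, -1.0]]
wrist_force: [-3.3, 1.6, -0.2]
gripper_width: 0.002
gripper_force: 1.8
time_s: 43.98
tcp_pos: [0.3388, -0.0761, 0.0541]
ee_rot: [[0.833, -0.554, 0.004], [-0.554, -0.833, 0.001], [0.003, -0.002, -1.0]]
wrist_force: [0.4, 0.3, -0.3]
gripper_width: 0.057
gripper_force: 0.0
time_s: 44.6
tcp_pos: [0.3413, -0.0753, 0.0544]
ee_rot: [[0.112, -0.994, 0.005], [-0.994, -0.112, 0.001], [-0.0, -0.005, -1.0]]
wrist_force: [0.6, 0.6, -1.0]
gripper_width: 0.604
gripper_force: 0.0
time_s: 44.98
tcp_pos: [0.3399, -0.0756, 0.0539]
ee_rot: [[-0.054, -0.999, 0.002], [-0.999, 0.054, 0.0], [-0.0, -0.002, -1.0]]
wrist_force: [-0.5, -0.4, 0.1]
gripper_width: 0.943
gripper_force: 0.0
t 44.975 tcp [339.9 -75.6  53.9] yaw -93.1 w 0.943 gf 0.0 F [-0.5 -0.4  0.1]
delta [140.1  31.6  -0.9]
```

View pics/f1.png

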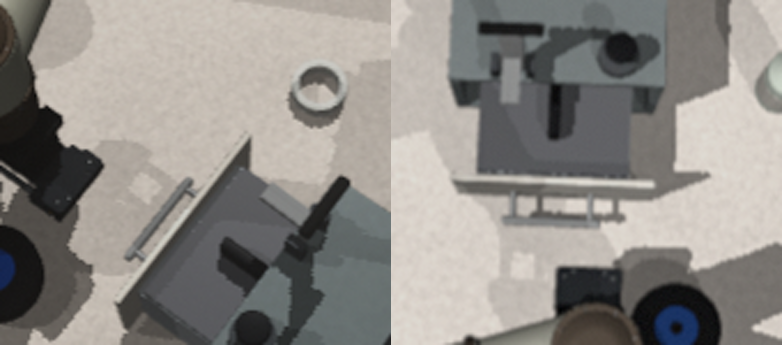

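The drawer is about 40% shut, with the handle at (160,220) left and (555,220) right. The lid is in place and the film roll has not moved. Now I'll push with the open finger.

```bash
python3 -m jog '1 30 1 0 0;1 30 1 0 0;1 15 1 0 0;1 10 0 0 0;1 10 0 0 0';python3 -m jog '1 15 0 0 0;1 15 0 0 0;1 15 0 0 0;1 10 0 0 0;1 10 0 0 0'; python3 -m jog '1 10 0 0 0;1 6 0 0 0;1 4 0 0 0;1 4 0 0 0;1 2 0 0 0'; python3 st.py 537.5 -74 53 |grep -v can
```

```text
time_s: 45.8
tcp_pos: [0.4336, -0.0728, 0.0534]
ee_rot: [[-0.057, -0.998, -0.001], [-0.998, 0.057, -0.0], [0.0, 0.001, -1.0]]
wrist_force: [0.5, 0.8, -0.1]
gripper_width: 1.001
gripper_force: 0.0
time_s: 46.42
tcp_pos: [0.499, -0.0729, 0.0532]
ee_rot: [[-0.057, -0.998, -0.002], [-0.998, 0.057, -0.0], [0.0, 0.002, -1.0]]
wrist_force: [-4.3, -2.6, -0.8]
gripper_width: 0.999
gripper_force: 1.9
time_s: 47.05
tcp_pos: [0.5253, -0.0727, 0.0537]
ee_rot: [[-0.057, -0.998, 0.001], [-0.998, 0.057, 0.0], [-0.0, -0.001, -1.0]]
wrist_force: [-4.3, -1.4, 0.1]
gripper_width: 1.002
gripper_force: 1.6
t 47.05 tcp [525.3 -72.7  53.7] yaw -93.3 w 1.002 gf 1.6 F [-4.3 -1.4  0.1]
delta [12.2 -1.3 -0.7]
```

Still sliding at about 4 N, so continue in small steps.

```bash
python3 -m jog '1 3 0 0 0;1 3 0 0 0;1 2 0 0 0;1 2 0 0 0' | grep -A1 -E "tcp|force"; python3 -m jog '1 2 0 0 0;1 1 0 0 0;1 1 0 0 0' | grep -E "tcp|force"
```

```text
tcp_pos: [0.5352, -0.0728, 0.0537]
ee_rot: [[-0.057, -0.998, 0.0], [-0.998, 0.057, -0.0], [-0.0, -0.0, -1.0]]
wrist_force: [-3.2, -1.2, 1.6]
gripper_width: 0.998
gripper_force: 1.6
tcp_pos: [0.5391, -0.0728, 0.0536]
wrist_force: [-3.4, -1.6, 1.0]
gripper_force: 1.5
```

```bash
python3 - <<'E'
from h import *
a=r.capture('scene');b=r.capture('top')
w=np.hstack([cv2.resize(a['pixels'][150:300,240:410],None,fx=2.3,fy=2.3,interpolation=2),cv2.resize(b['pixels'][150:300,260:430],None,fx=2.3,fy=2.3,interpolation=2)])
cv2.imwrite('pics/f2.png',w[:,:,::-1])
E
```

```text
(no output)
```

View pics/f2.png

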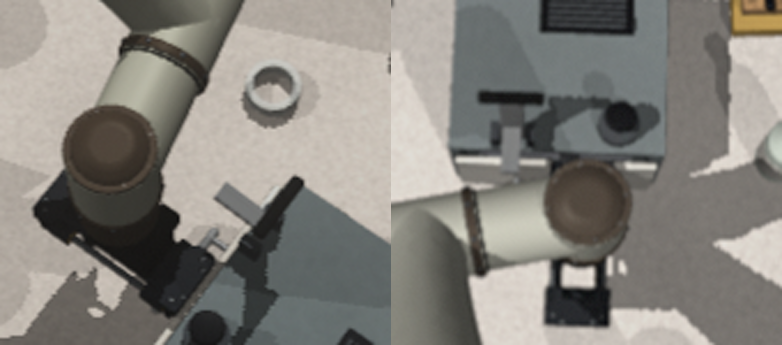

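The drawer is almost shut: the panel sits near the cabinet front and the handle post is at (212,240) on the left. I'll creep on until the force rises.

```bash
for i in 1 2; do python3 -m jog '1 1 0 0 0;1 1 0 0 0;1 1 0 0 0;1 0 0 0 0' | grep -E "tcp|force"; done
```

```text
tcp_pos: [0.5422, -0.0727, 0.0535]
wrist_force: [-2.4, -2.2, -0.3]
gripper_force: 1.2
tcp_pos: [0.5435, -0.0728, 0.0536]
wrist_force: [-5.9, -0.6, 5.7]
gripper_force: 3.5
```

```bash
python3 -m jog '1 1 0 0 0;1 1 0 0 0;1 0 0 0 0' | grep -E "tcp|force"
```

```text
tcp_pos: [0.5436, -0.0728, 0.0536]
wrist_force: [-10.5, -0.0, 7.9]
gripper_force: 5.6
```

The force rose to 10 N with no motion, so the drawer is on its stop. I'll back off, rise, turn and look before the clamp.

```bash
python3 -m jog '1 -20 0 0 0;1 -50 0 0 0;1 -30 0 50 0;0 0 0 60 10;0 0 0 60 10'|grep -E "tcp|force"; python3 -m jog '0 0 0 60 10;0 0 0 60 10;0 0 10 17 10;0 0 20 0 10;0 0 20 0 10'|grep -E "tcp|force"; python3 -m jog '0 0 0 0 10;0 0 0 0 10;0 0 0 0 0;0 0 0 0 0'|grep -E "tcp|force"; python3 st.py 720 2 248 |grep -v can;python3 - <<'E'
from h import *
a=r.capture('scene');b=r.capture('top')
w=np.hstack([cv2.resize(a['pixels'][150:320,250:420],(400,400),interpolation=2),cv2.resize(b['pixels'][130:300,260:430],(400,400),interpolation=2)])
cv2.imwrite('pics/g1.png',w[:,:,::-1])
E
```

```text
tcp_pos: [0.4485, -0.0722, 0.2266]
wrist_force: [1.0, 0.0, -0.1]
gripper_force: 0.0
tcp_pos: [0.4486, -0.0215, 0.3619]
wrist_force: [0.0, -0.1, 0.1]
gripper_force: 0.0
tcp_pos: [0.4476, -0.0225, 0.3609]
wrist_force: [0.7, 0.1, -0.0]
gripper_force: 0.0
t 51.25 tcp [447.6 -22.5 360.9] yaw -3.4 w 0.006 gf 0.0 F [ 0.7  0.1 -0. ]
delta [ 272.4   24.5 -112.9]
```

View pics/g1.png

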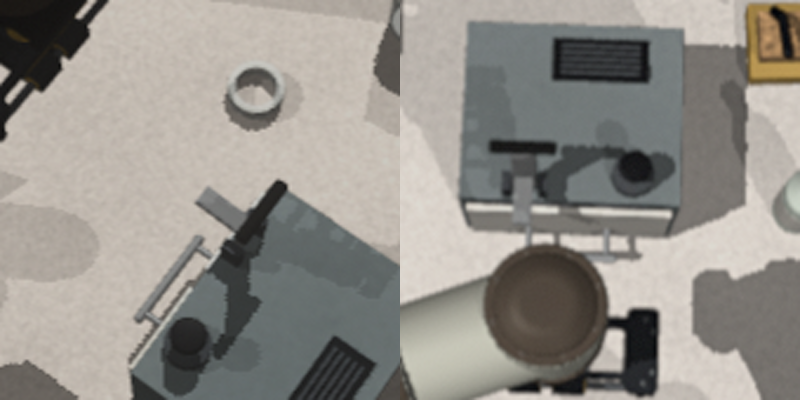

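The drawer is shut, with its panel flush at the cabinet front. The lever is still upright, with its bar at (262,215) left and (522,147) right. Moving behind the bar.

```bash
python3 -m jog '0 50 5 0 0;0 55 5 0 0;0 55 5 0 0;0 55 5 0 0;0 57 4 0 0'|grep -E "tcp|force"; python3 -m jog '0 0 0 0 0;0 0 0 0 0;0 0 0 -40 0;0 0 0 -40 0;0 0 0 -33 0'|grep -E "tcp|force";  python3 -m jog '0 0 0 0 0;0 -5 0 0 0;0 -5 0 0 0;0 -5 0 0 0'|grep -E "tcp|force"
```

```text
tcp_pos: [0.7208, 0.0013, 0.3605]
wrist_force: [0.5, 0.3, 0.7]
gripper_force: 0.0
tcp_pos: [0.7175, 0.001, 0.2492]
wrist_force: [1.3, 0.2, 0.9]
gripper_force: 0.0
tcp_pos: [0.7039, 0.0013, 0.2493]
wrist_force: [-0.6, 0.6, -0.7]
gripper_force: 0.0
```

```bash
python3 -m jog '0 -6 0 0 0;0 -6 0 0 0;0 -6 0 0 0;0 -6 0 0 0'|grep -E "tcp|force"; python3 -m jog '0 -8 0 0 0;0 -8 0 0 0;0 -8 0 0 0;0 -8 0 0 0'|grep -E "tcp|force"; python3 -m jog '0 -8 0 0 0;0 -8 0 0 0;0 0 0 0 0'|grep -E "tcp|force"
```

```text
tcp_pos: [0.6801, 0.0014, 0.248]
wrist_force: [1.6, 0.1, 1.8]
gripper_force: 0.7
tcp_pos: [0.6473, 0.0011, 0.2474]
wrist_force: [2.7, 0.4, -0.0]
gripper_force: 1.0
tcp_pos: [0.6308, 0.0011, 0.2477]
wrist_force: [-0.8, -0.1, 0.6]
gripper_force: 0.1
```

```bash
python3 -m jog '0 -8 0 0 0;0 -8 0 0 0;0 -8 0 -3 0;0 -6 0 -5 0'|grep -E "tcp|force"; python3 -m jog '0 -3 0 -5 0;0 0 0 0 0'|grep -E "tcp|force"; python3 - <<'E'
from h import *
a=r.capture('scene');b=r.capture('top')
w=np.hstack([cv2.resize(a['pixels'][170:300,280:410],(400,400),interpolation=2),cv2.resize(b['pixels'][150:280,260:390],(400,400),interpolation=2)])
cv2.imwrite('pics/g2.png',w[:,:,::-1])
E
```

```text
tcp_pos: [0.6014, 0.0013, 0.2395]
wrist_force: [0.8, -0.1, 1.3]
gripper_force: 0.6
tcp_pos: [0.5981, 0.0012, 0.2337]
wrist_force: [-0.3, -0.7, 0.5]
gripper_force: 0.0
```

View pics/g2.png

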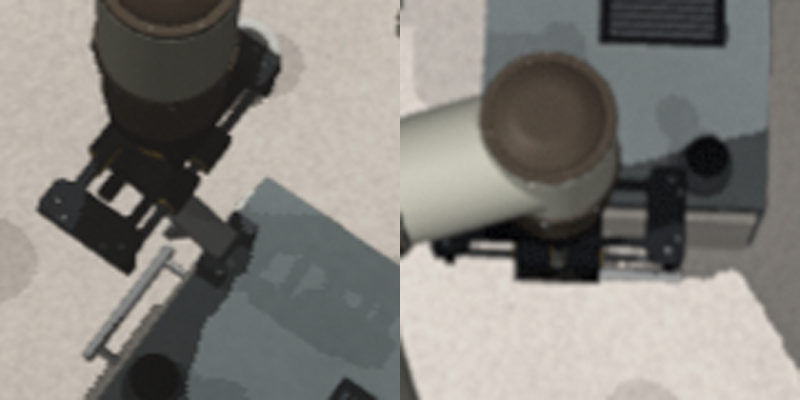

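The lever is swung well forward and its bar is now in front of the fingers. Next I go over it and press down from above.

```bash
python3 -m jog '0 4 0 10 0;0 0 0 30 0;0 -15 0 10 0;0 -11 0 0 0;0 0 0 0 0'|grep -E "tcp|force"; python3 -m jog '0 0 0 -12 0;0 0 0 -12 0;0 0 0 -12 0;0 0 0 -10 0;0 0 0 -10 0'|grep -E "tcp|force"; python3 -m jog '0 0 0 -8 0;0 0 0 -6 0;0 0 0 0 0'|grep -E "tcp|force"
```

```text
tcp_pos: [0.5755, 0.0012, 0.2841]
wrist_force: [-0.2, 0.3, 0.2]
gripper_force: 0.0
tcp_pos: [0.577, 0.0012, 0.2279]
wrist_force: [-0.0, -0.9, 0.6]
gripper_force: 0.5
tcp_pos: [0.5769, 0.0013, 0.2141]
wrist_force: [0.2, -0.5, -0.3]
gripper_force: 0.0
```

```bash
python3 -m jog '0 0 0 -5 0;0 0 0 -4 0;0 0 0 0 0'|grep -E "tcp|force"; python3 -m jog '0 0 0 -3 0;0 0 0 -3 0;0 0 0 0 0'|grep -E "tcp|force"; python3 -m jog '0 0 0 -2 0;0 0 0 -1 0;0 0 0 0 0'|grep -E "tcp|force"
```

```text
tcp_pos: [0.5769, 0.0013, 0.2052]
wrist_force: [1.0, -0.7, 0.3]
gripper_force: 0.0
tcp_pos: [0.5769, 0.0012, 0.1992]
wrist_force: [-0.3, 0.1, 0.8]
gripper_force: 0.0
tcp_pos: [0.5772, 0.0013, 0.1984]
wrist_force: [-2.2, 1.2, 7.1]
gripper_force: 3.7
```

```bash
python3 -m jog '0 0 0 -2 0;0 0 0 0 0;0 0 0 30 0;0 0 0 40 0;0 0 -10 20 0'|grep -E "tcp|force"; python3 -m jog '0 32 -37 0 0;0 32 -37 0 0;0 32 -37 0 0;0 0 0 0 0;0 0 0 0 0'|grep -E "tcp|force"; python3 st.py 673.3 -119.5 220 |grep -v can;python3 - <<'E'
from h import *
a=r.capture('scene');b=r.capture('top')
w=np.hstack([cv2.resize(a['pixels'][170:300,260:390],(400,400),interpolation=2),cv2.resize(b['pixels'][150:280,260:390],(400,400),interpolation=2)])
cv2.imwrite('pics/g3.png',w[:,:,::-1])
E
```

```text
tcp_pos: [0.5779, -0.0084, 0.2871]
wrist_force: [-0.6, 0.1, -0.1]
gripper_force: 0.0
tcp_pos: [0.6727, -0.1197, 0.2839]
wrist_force: [-0.2, 0.4, -0.1]
gripper_force: 0.0
t 59.425 tcp [ 672.7 -119.7  283.9] yaw -3.3 w 0.006 gf 0.0 F [-0.2  0.4 -0.1]
delta [  0.6   0.2 -63.9]
```

View pics/g3.png

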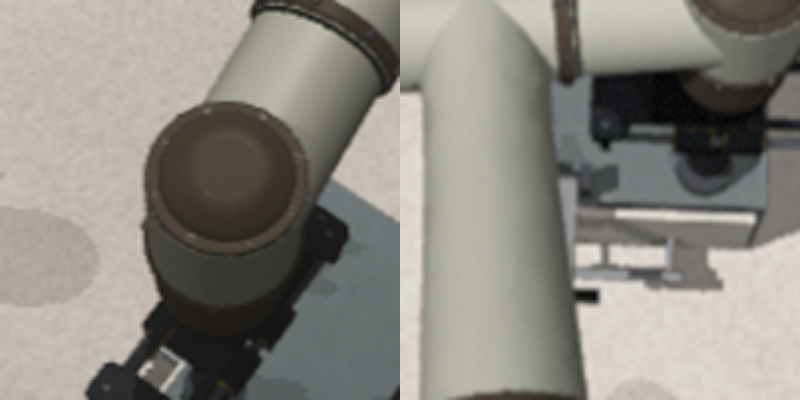

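The right half shows the lever's bar out over the drawer front at (588,296), beyond the handle. The arm hides the rest. Now the plunger.

```bash
python3 -m jog '0 0.5 0 -30 0;0 0 0 -20 0;0 0 0 -10 0;0 0 0 -4 0;0 0 0 -4 0'|grep -E "tcp|force"; python3 -m jog '0 0 0 -4 0;0 0 0 -4 0;0 0 0 -4 0;0 0 0 -3 0;0 0 0 0 0'|grep -E "tcp|force"; python3 -m jog '0 0 0 -2 0;0 0 0 -1 0;0 0 0 0 0'|grep -E "tcp|force"
```

```text
tcp_pos: [0.6738, -0.1196, 0.2179]
wrist_force: [-1.8, 1.3, 3.1]
gripper_force: 1.2
tcp_pos: [0.6739, -0.1196, 0.2031]
wrist_force: [-3.6, 1.7, 7.8]
gripper_force: 3.7
tcp_pos: [0.6739, -0.1196, 0.2006]
wrist_force: [-2.4, 2.2, 8.5]
gripper_force: 4.2
```

```bash
python3 -m jog '0 0 0 -1 0;0 0 0 -1 0;0 0 0 -1 0;0 0 0 0 0'|grep -E "tcp|force"; python3 -m jog '0 0 0 -2 0;0 0 0 0 0;0 0 0 0 0'|grep -E "tcp|force"
```

```text
tcp_pos: [0.6739, -0.1196, 0.2003]
wrist_force: [-5.6, 3.6, 16.4]
gripper_force: 7.8
tcp_pos: [0.674, -0.1197, 0.2002]
wrist_force: [-8.4, 5.2, 20.4]
gripper_force: 10.5
```

The plunger bottomed: tip at 0.192 with 20 N and no further motion. I'll retract clear and check the end state numerically, since the picture budget is used.

```bash
python3 -m jog '0 0 0 5 0;0 0 0 10 0;0 0 0 20 0;0 0 0 50 0;0 0 0 40 0'|grep -E "tcp|force"; python3 -m jog '0 -20 50 40 0;0 -40 40 0 0;0 -40 40 0 0;0 -40 45 0 0;0 -40 45 0 0'|grep -E "tcp|force"; python3 -m jog '0 -40 45 0 0;0 -40 45 0 0;0 0 60 0 0;0 0 60 0 0;0 0 0 0 0'|grep -E "tcp|force"; python3 - <<'E'
from h import *
C=[r.capture('scene'),r.capture('top')]
def dark(c,P,R,thr=45):
    u,v=proj(c,[P])[0].round().astype(int);k=(c['pixels'].max(2)[v-R:v+R+1,u-R:u+R+1]<thr).astype('uint8')
    n,l,st,ce=cv2.connectedComponentsWithStats(k)
    return [(ce[i]+[u-R,v-R],st[i].tolist()) for i in range(1,n) if st[i,4]>25]
for nm,P in(('bar',[.565,.0,.184]),('plg',[.6735,-.1195,.212]),('upbar',[.6755,.0016,.283])):
    D=[dark(c,P,14) for c in C];print(nm,D)
    if all(D):
        p=[max(d,key=lambda t:t[1][4])[0] for d in D];print('  ->',tri(C[0],p[0],C[1],p[1]))
E
```

```text
tcp_pos: [0.6739, -0.1201, 0.3198]
wrist_force: [-0.1, -0.6, -0.8]
gripper_force: 0.0
tcp_pos: [0.4937, 0.0979, 0.3553]
wrist_force: [1.1, 1.4, -0.1]
gripper_force: 0.0
tcp_pos: [0.4146, 0.3102, 0.354]
wrist_force: [-0.5, -0.8, 0.0]
gripper_force: 0.0
bar [[(array([318.61864407, 226.3559322 ]), [6, 0, 19, 24, 118])], [(array([311.23333333, 245.4       ]), [0, 14, 24, 4, 60])]]
  -> (array([0.56190268, 0.00624043, 0.18384054]), np.float64(0.00043964811268428183))
plg [[(array([329.1292517 , 296.04081633]), [4, 7, 18, 22, 294])], [(array([359.95104895, 200.67832168]), [7, 9, 15, 12, 143])]]
  -> (array([ 0.67623672, -0.12249165,  0.18748617]), np.float64(0.0027418349519714637))
upbar [[(array([357.85106383, 248.5106383 ]), [6, 18, 10, 11, 47])], []]
```

```bash
python3 - <<'E'
from h import *
for n in('scene','top'):
    c=r.capture(n);u,v=proj(c,[[.6735,-.1195,.212]])[0].round().astype(int)
    for im in(cv2.imread(f'pics/{n}0.png')[:,:,::-1],c['pixels']):
        k=(im.max(2)[v-14:v+15,u-14:u+15]<32).astype('uint8');m,l,st,ce=cv2.connectedComponentsWithStats(k);i=1+np.argmax(st[1:,4]);print(n,(ce[i]+[u-14,v-14]).round(1),st[i])
    # clutter: compare with first picture
    d=cv2.absdiff(cv2.imread(f'pics/{n}0.png')[:,:,::-1],c['pixels']).max(2)
    for nm,P in dict(core=(.53,.40,.02),roll=(.368,-.186,.035)).items():
        a,b=proj(c,[P])[0].astype(int);print(nm,np.mean(d[b-8:b+9,a-8:a+9]).round(1))
E
```

```text
scene [329.1 297.3] [ 7 15 14  8 55]
scene [328.7 295.4] [  7  10  14  13 107]
core 22.6
roll 33.8
top [359.9 200.4] [  8   9  13  12 118]
top [359.9 200.6] [  8   9  13  12 120]
core 24.2
roll 26.3
```

```bash
python3 -c "
from station import r
print(r.sense()['time_s'], r.finish_job())"
```

```text
the job is handed in; nothing more can be done
64.2 None
```

I handed the job in at 64 s with all four canisters upright in their bores, the lid flush on the tub, the drawer shut against its stop, the clamp lever level, and the plunger pressed to its stop and back up; the final state was checked by measurement only, since the picture allowance was used up.

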